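# Charge the tumble polisher with brush backs

### The job

Take the wooden brush backs one at a time from their stacks and lay them all in the aluminium tray (one may be there already), then carry the tray to the blue polisher tub and tip them all in over the tray's open front edge; backs must not be put into the tub with the gripper. Once they are all in the tub, set the empty tray back down squarely in the middle of its green mat, the same way round as before, and push the switch lever fully over to on. Leave the spray bottle, wax jar and hat brush where they are.

Things in the scene. Friction and masses are not known exactly. Their poses are not given: they have to be found in the camera images.
- back1_centre (a point): a maple hat-brush back: a pale wooden block 76 mm long (its x), 50 mm wide (its y), 14 mm thick (its z), about 45 g; this point is its centre, half-way up. It starts lying flat in one of two stacks end to end on a fixed dark steel rest (190 x 75 mm, 20 mm high): one of 2 or 3, one of 1 or 2
- back2_centre (a point): a maple hat-brush back: a pale wooden block 76 mm long (its x), 50 mm wide (its y), 14 mm thick (its z), about 45 g; this point is its centre, half-way up. As back1.
- back3_centre (a point): a maple hat-brush back: a pale wooden block 76 mm long (its x), 50 mm wide (its y), 14 mm thick (its z), about 45 g; this point is its centre, half-way up. As back1.
- back4_centre (a point): a maple hat-brush back: a pale wooden block 76 mm long (its x), 50 mm wide (its y), 14 mm thick (its z), about 45 g; this point is its centre, half-way up. As back1, on top of one of the stacks, or None if absent
- back5_centre (a point): a maple hat-brush back: a pale wooden block 76 mm long (its x), 50 mm wide (its y), 14 mm thick (its z), about 45 g; this point is its centre, half-way up. As back1, on top of one of the stacks, or None if absent
- back6_centre (a point): a maple hat-brush back: a pale wooden block 76 mm long (its x), 50 mm wide (its y), 14 mm thick (its z), about 45 g; this point is its centre, half-way up. As back1, but it starts already lying in the tray, or None if absent
- tray: the loose aluminium tray (240 to 390 g), 260 mm long (x), 200 mm wide (y), floor 4 mm thick; lips 28 mm high and 4 mm thick along both long sides and the back (-x); the front edge (+x) is open. Origin at the centre of its underside; z up. The wooden backs slide off its floor at about 26 to 36 degrees of tilt
- tray_handle (a point): centre of the tray's red handle bar, same axes as the tray: 14 mm thick (x), 20 mm high, 200 mm long (y), bridging the tray from side to side above its middle, centre 75 mm above the tray's underside (bar spans 65 to 85 mm), on thin posts at its two ends; the backs pass freely under it
- tray_lip (a point): middle of the tray's open front edge, on the floor's upper face: 130 mm in front of the handle (x) and 71 mm below it; same axes as the tray
- mat: the thin green mat, fixed, 280 mm (x) by 220 mm (y), 3 mm thick, on which the tray starts; origin at the centre of its underside on the bench; its x axis is the way the tray's open edge points at home (towards the tub, roughly -y of the world)
- tub: the blue open-topped tub of the tumble polisher, fixed, 300 mm (x) by 250 mm (y) outside, walls 8 mm thick, rim 120 mm above the bench, inner floor 30 mm above the bench; origin at the centre of its underside; its +y side is the long side nearest the tray's mat
- switch (a joint): the polisher's switch lever on its own small grey block: 0 = off, leaning 0.5 rad towards the block's -x; 1.0 rad = fully on, leaning as far to +x; about 0.06 N m of friction, stays where it is left
- switch_tip (a point): centre of the red ball (26 mm across) at the end of the lever; the pivot lies 60 mm from it, 22 mm above the bench. The lever swings about the y axis of this frame, towards the block's +x
- switch_base: the switch's block, fixed, 70 mm (x) by 50 mm (y), 25 mm high; origin at the centre of its underside; the lever goes from -x to +x to switch on
- sprayer: bystander: blue spray bottle, 60 mm across, 170 mm tall; origin under its centre
- wax: bystander: amber jar of wax, 70 mm across, 50 mm tall; origin under its centre
- brush: bystander: hat brush lying on its black bristles, wooden back, 170 x 50 mm, 48 mm high; origin under its centre
There are look-alikes about, which are no part of the job. What is shaped like the part that bears back2_centre but purple is not meant. There is more than one size of the switch_base; the one meant has the size given above.

How it is judged (in metres and radians):
On the way, in this order (a step that is already met when the one before it is completed fails the run):
1. all the brush backs lie in the tray, let go (x of back1_centre in the frame of tray_handle between -0.13 and 0.13 m and y of back1_centre in the frame of tray_handle between -0.1 and 0.1 m and z of back1_centre in the frame of tray_handle between -0.075 and -0.025 m and x of back2_centre in the frame of tray_handle between -0.13 and 0.13 m and y of back2_centre in the frame of tray_handle between -0.1 and 0.1 m and z of back2_centre in the frame of tray_handle between -0.075 and -0.025 m and x of back3_centre in the frame of tray_handle between -0.13 and 0.13 m and y of back3_centre in the frame of tray_handle between -0.1 and 0.1 m and z of back3_centre in the frame of tray_handle between -0.075 and -0.025 m and x of back4_centre in the frame of tray_handle between -0.13 and 0.13 m and y of back4_centre in the frame of tray_handle between -0.1 and 0.1 m and z of back4_centre in the frame of tray_handle between -0.075 and -0.025 m and x of back5_centre in the frame of tray_handle between -0.13 and 0.13 m and y of back5_centre in the frame of tray_handle between -0.1 and 0.1 m and z of back5_centre in the frame of tray_handle between -0.075 and -0.025 m and x of back6_centre in the frame of tray_handle between -0.13 and 0.13 m and y of back6_centre in the frame of tray_handle between -0.1 and 0.1 m and z of back6_centre in the frame of tray_handle between -0.075 and -0.025 m and contact force between the fingers and back1 below 0.5 N and contact force between the fingers and back2 below 0.5 N and contact force between the fingers and back3 below 0.5 N and contact force between the fingers and back4 below 0.5 N and contact force between the fingers and back5 below 0.5 N and contact force between the fingers and back6 below 0.5 N), for 0.3 s.
2. all the brush backs are in the tub (x of back1_centre in the frame of tub between -0.143 and 0.143 m and y of back1_centre in the frame of tub between -0.118 and 0.118 m and z of back1_centre in the frame of tub between 0.03 and 0.115 m and x of back2_centre in the frame of tub between -0.143 and 0.143 m and y of back2_centre in the frame of tub between -0.118 and 0.118 m and z of back2_centre in the frame of tub between 0.03 and 0.115 m and x of back3_centre in the frame of tub between -0.143 and 0.143 m and y of back3_centre in the frame of tub between -0.118 and 0.118 m and z of back3_centre in the frame of tub between 0.03 and 0.115 m and x of back4_centre in the frame of tub between -0.143 and 0.143 m and y of back4_centre in the frame of tub between -0.118 and 0.118 m and z of back4_centre in the frame of tub between 0.03 and 0.115 m and x of back5_centre in the frame of tub between -0.143 and 0.143 m and y of back5_centre in the frame of tub between -0.118 and 0.118 m and z of back5_centre in the frame of tub between 0.03 and 0.115 m and x of back6_centre in the frame of tub between -0.143 and 0.143 m and y of back6_centre in the frame of tub between -0.118 and 0.118 m and z of back6_centre in the frame of tub between 0.03 and 0.115 m), for 0.2 s.
3. the switch is on (value of joint switch above 0.8 rad), for 0.2 s.
At the end, for the whole second after the job is handed in: every brush back lies inside the tub below its rim; the tray stands flat on its mat, its centre within 30 mm of the mat's along each of the mat's axes and turned no more than 0.3 rad from it, open edge the same way as the start; the switch lever is beyond 0.8 rad (all of step 2 and x of tray_handle in the frame of mat between -0.03 and 0.03 m and y of tray_handle in the frame of mat between -0.03 and 0.03 m and z of tray_handle in the frame of mat between 0.07 and 0.085 m and angle between tray_handle's own z axis and vertical below 0.06 rad and angle between the x axis of tray_handle and the x axis of mat, either way round below 0.3 rad and x of tray_lip in the frame of mat above 0.05 m and value of joint switch above 0.8 rad); the robot touches nothing.
It fails at once if a brush back is held by the gripper in or over the tub ((contact force between the fingers and back1 above 2.5 N and x of back1_centre in the frame of tub between -0.15 and 0.15 m and y of back1_centre in the frame of tub between -0.125 and 0.125 m and z of back1_centre in the frame of tub between 0 and 0.5 m) or (contact force between the fingers and back2 above 2.5 N and x of back2_centre in the frame of tub between -0.15 and 0.15 m and y of back2_centre in the frame of tub between -0.125 and 0.125 m and z of back2_centre in the frame of tub between 0 and 0.5 m) or (contact force between the fingers and back3 above 2.5 N and x of back3_centre in the frame of tub between -0.15 and 0.15 m and y of back3_centre in the frame of tub between -0.125 and 0.125 m and z of back3_centre in the frame of tub between 0 and 0.5 m) or (contact force between the fingers and back4 above 2.5 N and x of back4_centre in the frame of tub between -0.15 and 0.15 m and y of back4_centre in the frame of tub between -0.125 and 0.125 m and z of back4_centre in the frame of tub between 0 and 0.5 m) or (contact force between the fingers and back5 above 2.5 N and x of back5_centre in the frame of tub between -0.15 and 0.15 m and y of back5_centre in the frame of tub between -0.125 and 0.125 m and z of back5_centre in the frame of tub between 0 and 0.5 m) or (contact force between the fingers and back6 above 2.5 N and x of back6_centre in the frame of tub between -0.15 and 0.15 m and y of back6_centre in the frame of tub between -0.125 and 0.125 m and z of back6_centre in the frame of tub between 0 and 0.5 m)).
It fails at once if a bystander is disturbed (moved more than 30 mm) (distance of any of sprayer, wax, brush from where it was at the start of the episode above 0.03 m).
Of back4, back5, back6 only 1 to 3 are there at a start; the rules pass over those that are not, and their reading is None.
At some moment in a run one of tray may be knocked a few centimetres aside while the robot is not near it.
It also fails if it takes over 210 s, if anything falls off the work surface, if the arm or the gripper's body presses on something with over 40 N, if the wrist force passes 120 N, or if a joint passes its speed limit or range.

### The arm

A 7-joint arm with a two-finger parallel gripper is mounted at the origin on the work surface. World frame = base frame: x ahead of the robot, y to its left, z up, the work surface at z = 0. Lengths are in mm, angles in rad, forces in N, time in s.
With the tool pointing down it reaches from about 400 to 875 mm from the base axis. Payload 4.4 kg.
Tool frame: the origin (TCP) lies at the very end of the fingers, on their centre line; the grasp point (between the pads) lies 19 mm behind it; z points along the fingers, y is the line along which they close (so a half turn about z gives the same grasp; the last joint's range is limited). The gripper opens to 85 mm and grips with 20 to 120 N. Pads are 22 mm wide; open, the fingers measure 114 mm over their backs; the gripper's body (76 mm by 85 mm) begins 54 mm behind the grasp point. The pads swing forward as they close: fully open they stand 13 mm farther back than shut.
Start: joints at [1.127, 0.628, 0.038, 1.517, -0.027, 0.996, -0.02], TCP at [239.798, -604.165, 231.313] pointing down, gripper open.
Joint ranges: [-3.06, 3.06], [-0.37, 2.12], [-1.25, 1.32], [0.18, 2.47], [-1.1, 4.24], [0.23, 1.98], [-2.94, 2.94]. Speed limits (rad/s): [2.57, 2.57, 3.14, 3.14, 3.14, 3.14, 3.14].

### API

Orientations are given as [roll, pitch, yaw] about the fixed x, y, z axes, in that order (R = Rz(yaw) Ry(pitch) Rx(roll)).
In Python, from cell import monitor, viewer, workorder gives the robot as it stands.
- The arm moves only by the tool arm_command, never from a script. Its argument "series" is one flat list of numbers, 5 for each row, row after row: the opening in per cent of the stroke, from 0 (shut) to 100 (fully open), then the shift along the tool's x, y, z in cm, then the turn about the tool's z in degrees. In form: [claw, x, y, z, roll, claw, x, y, z, roll, ...]. A call has exactly 5 rows; each row is the pose to reach, as a shift and turn from the pose commanded when the call began, along the tool's axes at that moment; what a row does not reach only later rows make up. A row lasts 1/12 s, in which the tool goes at most 41.7 mm and 7.16 degrees, less where a joint would pass 70% of its speed; a pose out of reach is approached as far as the arm can. A call with a gripper value outside its range is refused whole. The fingers move at their own pace and stop on an object; the grip force is fixed at half the most. Time passes only in rows, so rows that repeat a pose let the fingers close, or fill a call up. It gives the time, the measured TCP pose, the force, the opening and the grip force at its end, in the units of the state.
- monitor.read_state(): the state, without advancing time (a new reading comes with each control period).
- viewer.get_image(name): name is "side" or "top" or "wrist"; returns (picture, depth): 420x560x3 uint8, red, green, blue; 420x560 float32, mm along the optical axis (not along the pixel's ray), 0 where there is no reading.
- viewer.camera_model(name): a dict with "mtx" (3x3 intrinsics, pixels), "R" (3x3) and "t" (3): a world point X has camera coordinates R X + t. Camera axes: x right, y down, z forward; pixel columns grow to the right and rows downward; lengths in mm; the calibration is good to about 2 mm. A picture is of the moment at which its call begins: read the wrist's pose just before it. camera_model takes no time and is no camera call; for the wrist camera it gives the pose at the moment of the call.
- workorder.finish_job(): hands the job in; it is judged then, once.
The state is a dict: "clock": time; "qpos": joint angles; "qd": joint speeds; "tau": joint torques, N m; "eef_pos": TCP position; "tool_rot": TCP orientation; "force": force on the tool from outside, world axes, zero at the start; "torque": the same for the moment, N m; "width": finger opening in mm; "gripper_force": force on a finger pad.
Only numpy, scipy, OpenCV 4.12 (cv2) and the standard library are available. Lean on these libraries where they do the work, as an engineer would, in place of code of your own. Each camera call takes 0.05 s, during which the arm holds its last target. There are 200 camera calls.

## Working session

There is one attempt and no reset: what is moved stays moved. The work goes in short steps, Python scripts to look and compute and a tool call to move; the robot and the scene stay as the last step left them, time stands still between calls to the robot, and variables do not carry over. Pictures are saved under pics/ and viewed, at most 16 in all, crops included, and the job is handed in when it is done.

Besides the shell and the picture viewer there is one more tool, called after "Call:" as name(argument=value, ...) on one line, values as JSON. arm_command: Moves the arm, as the interface text tells. Its arguments: {"type":"object","properties":{"series":{"type":"array","items":{"type":"number"}}},"required":["series"]}

```bash
ls; mkdir -p pics; cat > h.py <<'E'
import numpy as np, cv2
from cell import monitor, viewer, workorder
def grab(n):
    m=viewer.camera_model(n); p,d=viewer.get_image(n); return p,d,m
def pts(d,m):
    v,u=np.mgrid[:d.shape[0],:d.shape[1]]
    K=np.array(m['mtx']); c=np.stack([(u-K[0,2])/K[0,0]*d,(v-K[1,2])/K[1,1]*d,d],-1)
    return (c-np.array(m['t']))@np.array(m['R'])
def save(n,p): cv2.imwrite('pics/'+n,p[:,:,::-1])
E
python3 - <<'E'
from h import *
s=monitor.read_state();print(s)
for n in ('top','side','wrist'):
    p,d,m=grab(n); save(n+'0.png',p); np.savez(n+'0',p=p,d=d,**{k:np.array(v) for k,v in m.items()}); print(n,m)
E
```

```text
pics
{'clock': 0.0, 'qpos': array([ 1.12716095,  0.62934092,  0.03842673,  1.51835872, -0.0270133 ,
        0.99626736, -0.02000197]), 'qd': array([-8.26489440e-04, -3.61247484e-04,  7.29358886e-05,  1.49182895e-04,
       -5.53430000e-04,  1.43543726e-03,  3.74296485e-04]), 'tau': array([ 5.24806237e-04, -5.63387883e+01,  1.22711454e+00, -1.93439466e+01,
        1.13055695e-02,  1.05135547e-02,  5.38210244e-06]), 'eef_pos': array([ 239.60567051, -603.57075924,  230.39512718]), 'tool_rot': array([-3.13973564e+00,  3.77789780e-06,  3.77838697e-01]), 'force': array([ 0.53015123, -0.14190728,  0.22172969]), 'torque': array([ 0.04640629, -0.02250578,  0.01542181]), 'gripper_force': 0.0, 'width': 85.2779534795859}
top {'mtx': array([[478.14522752,   0.        , 282.17236166],
       [  0.        , 478.14522752, 210.41874327],
       [  0.        ,   0.        ,   1.        ]]), 'R': array([[-0.00593687, -0.99982937, -0.01749215],
       [-0.98962175,  0.00838597, -0.14345199],
       [ 0.1435742 ,  0.01645896, -0.98950268]]), 't': array([  63.68863246,  554.52216185, 1257.23047772])}
side {'mtx': array([[502.34833926,   0.        , 285.1366456 ],
       [  0.        , 502.34833926, 209.30196545],
       [  0.        ,   0.        ,   1.        ]]), 'R': array([[-0.68809614, -0.72532965,  0.02050888],
       [-0.39102608,  0.34684815, -0.85252271],
       [ 0.61124653, -0.59463709, -0.52228768]]), 't': array([407.10878519, 257.83208614, 824.54715741])}
wrist {'mtx': array([[330.08324309,   0.        , 278.11891067],
       [  0.        , 330.08324309, 212.2881444 ],
       [  0.        ,   0.        ,   1.        ]]), 'R': array([[ 0.36919612, -0.92935057, -0.00132071],
       [-0.89147195, -0.35454924,  0.28208616],
       [-0.26262519, -0.10296774, -0.95938817]]), 't': array([-649.28166598,  -34.79413716,  381.81343556])}
```

View pics/top0.png

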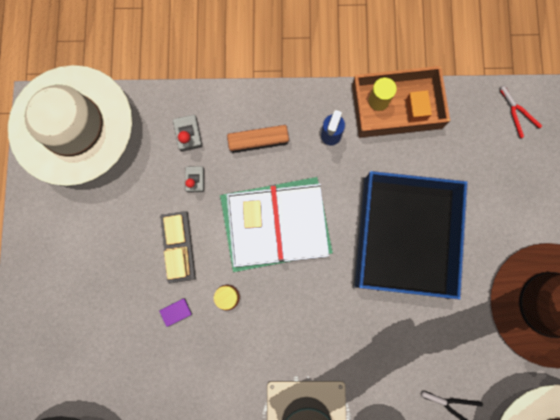

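View pics/side0.png

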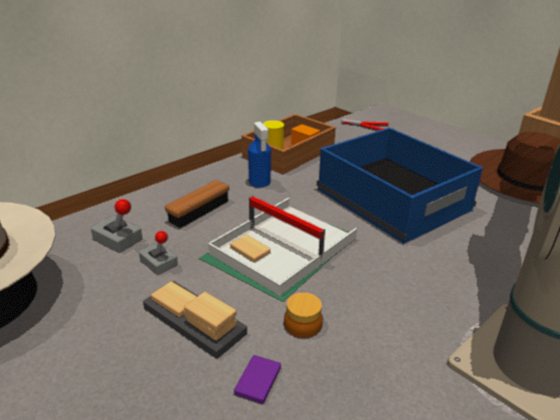

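The top view shows:
- Rest with two stacks at (175,229) and (176,263).
- One back in the tray at (252,213). The tray's red bar runs (275,185)-(281,262), and the tub is at (413,235).
- Look-alikes: the purple block (175,312), which is not wanted, and two switches, a big one (187,133) and a small one (193,179).

Next I measure sizes and poses.

```bash
cat >> h.py <<'E'
def rect(P):
    (c,s,a)=cv2.minAreaRect(P[:,:2].astype(np.float32).reshape(-1,1,2)); 
    if s[0]<s[1]: s=s[::-1]; a+=90
    return np.round(c,1),np.round(s,1),round((a+90)%180-90,1)
def comps(mask,W,n=40):
    k,l=cv2.connectedComponents(mask.astype(np.uint8))
    for i in range(1,k):
        q=l==i
        if q.sum()<n: continue
        P=W[q]; v,u=np.nonzero(q); z=P[:,2]
        print('px',int(u.mean()),int(v.mean()),q.sum(),'rect',*rect(P),'z',np.round(np.percentile(z,[5,50,95]),1))
def hsv(p): return cv2.cvtColor(np.ascontiguousarray(p),cv2.COLOR_RGB2HSV).astype(int)
E
python3 - <<'E'
from h import *
D=np.load('top0.npz'); p=D['p'];d=D['d'];W=pts(d,D);H=hsv(p);h,s,v=H[...,0],H[...,1],H[...,2]
ok=d>0
v_,u_=np.mgrid[:420,:560]
box=lambda a,b,c,e:(u_>a)&(u_<c)&(v_>b)&(v_<e)&ok
print('bench z',np.median(W[box(20,300,120,400)][:,2]))
print('green');comps(ok&(h>50)&(h<90)&(s>80),W)
print('red');comps(ok&((h<6)|(h>174))&(s>150)&(v>90),W)
print('wood');comps(box(155,200,290,290)&(h>15)&(h<32)&(s>60)&(v>120),W)
print('blue');comps(ok&(h>100)&(h<125)&(s>120)&(v>40),W,100)
z=W[...,2]
print('tub rim');comps(box(340,160,480,310)&(z>105)&(z<135),W)
print('tray lips/floor');comps(box(215,170,340,280)&(z>2)&(z<45)&(s<40),W)
print('bases');comps(box(165,105,215,200)&(z>12),W);comps(box(165,105,215,200)&(z>15)&(z<35),W)
print('rest');comps(box(150,195,205,295)&(z>12),W)
print('sprayer');comps(box(310,95,350,155)&(z>12),W);print('brush');comps(box(215,115,300,165)&(z>12),W);print('wax');comps(box(205,280,245,320)&(z>12),W)
E
```

```text
bench z 0.0334839927412927
green
px 299 182 148 rect [637.5  19. ] [112.   14.3] -80.9 z [-2.5  2.4  6.7]
px 225 213 136 rect [537.1 219.3] [140.   11.8] 6.3 z [-2.4  2.6  6.8]
px 245 267 65 rect [405.3 155.4] [83.3  8. ] -79.3 z [-1.   3.   7.7]
red
px 522 118 259 rect [ 817.6 -622.3] [89.8 71.9] 27.0 z [ 5.7 11.6 16.1]
px 183 136 107 rect [745.1 317.8] [28.8 28.4] 27.3 z [103.  110.8 115.9]
px 189 182 59 rect [625.5 302.9] [20.8 19.6] -79.6 z [79.5 85.9 90.6]
px 276 221 212 rect [518.   73.2] [188.4  10. ] 6.2 z [83.3 87.5 91.8]
wood
px 252 213 435 rect [549.4 143.1] [73.3 46.7] 4.3 z [16.6 20.8 24.8]
px 173 229 565 rect [508.8 359. ] [80.9 57.1] 9.1 z [19.9 33.3 38. ]
px 176 262 729 rect [416.9 350.7] [85.5 73.7] 6.0 z [21.7 60.6 65.7]
px 225 287 62 rect [349.1 216.4] [52.2  8.4] -89.8 z [ 4.6 48.5 53.1]
blue
px 337 131 133 rect [763.1 -92.2] [50.  21.1] -35.4 z [ 34.  103.9 120. ]
px 413 226 1945 rect [ 482.3 -272.5] [297.  248.9] -7.0 z [ 47.7 116.7 122.4]
tub rim
px 416 232 1717 rect [ 482.6 -274.4] [300.9 252.6] -6.8 z [107.9 118.2 122.7]
tray lips/floor
px 302 222 3145 rect [524.3   2.8] [215.4 128.4] 5.8 z [ 2.9  6.9 22.8]
px 251 230 2710 rect [516.7 145.1] [213.2 126.1] 5.9 z [ 3.1  7.1 30.2]
bases
px 187 132 790 rect [778.6 326.2] [100.9  66.3] 11.9 z [ 22.3  33.4 111.8]
px 194 178 454 rect [650.1 303.7] [72.3 48.9] 1.1 z [19.6 25.6 86.5]
px 188 132 472 rect [781.8 326.9] [94.7 66. ] 12.3 z [20.4 31.3 34.5]
px 195 177 351 rect [650.4 303.8] [71.6 48.8] 1.3 z [19.4 24.7 32.8]
rest
px 177 246 1912 rect [460.9 348.5] [190.   76.4] 8.0 z [16.4 33.  64.2]
sprayer
px 332 128 607 rect [768.8 -76.1] [64.9 59.1] -30.1 z [ 25.7 108.2 169.2]
brush
px 257 138 1168 rect [760.2 126.4] [170.2  51.5] -81.8 z [23.6 46.7 51.4]
wax
px 226 297 527 rect [324.4 208.9] [67.1 64.5] 26.0 z [19.6 48.9 53.4]
```

```bash
python3 - <<'E'
import cv2
p=cv2.imread('pics/top0.png')[95:325,145:345]
cv2.imwrite('pics/crop0.png',cv2.resize(p,None,fx=2.6,fy=2.6,interpolation=cv2.INTER_CUBIC))
E
```

```text
(no output)
```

View pics/crop0.png

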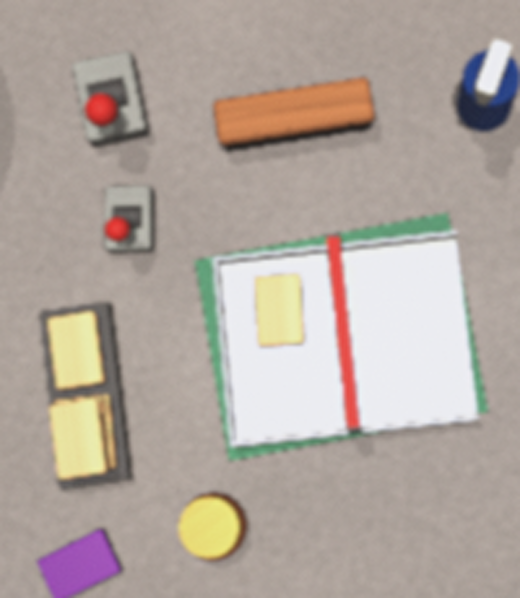

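The crop confirms the choices:
- **Switch:** the small one at px (195,177) measures 72x49 mm, so it is the one meant. The big one is about 95x66.
- **Stacks:** stack A has 1 back (top at z 34), stack B has 3 (top at z 62). With the one in the tray, that makes 5.
- **Purple block:** ignored.

The interface gives no tilt command, so I test in free air what happens at the edge of reach.

Call:
arm_command(series=[100,0,0,-4,0,100,0,0,-8,0,100,0,0,-12,0,100,0,0,-16,0,100,0,0,-20,0])

```text
clock: 0.57
eef_pos: [239.5, -603.7, 433.2]
tool_rot: [-3.141, -0.0, 0.378]
force: [0.6, -1.7, 0.1]
width: 85.3
gripper_force: 0.0
```

Call:
arm_command(series=[100,0,0,-4,0,100,0,0,-8,0,100,0,0,-12,0,100,0,0,-16,0,100,0,0,-20,0])

```text
clock: 0.98
eef_pos: [238.3, -600.1, 623.2]
tool_rot: [3.123, -0.001, 0.379]
force: [-2.8, 4.9, -10.8]
width: 85.6
gripper_force: 0.0
```

Call:
arm_command(series=[100,0,0,-4,0,100,0,0,-8,0,100,0,0,-12,0,100,0,0,-16,0,100,0,0,-20,0])

```text
clock: 1.4
eef_pos: [220.9, -556.1, 665.4]
tool_rot: [3.086, -0.001, 0.378]
force: [0.6, 0.9, -0.4]
width: 85.4
gripper_force: 0.0
```

```bash
python3 - <<'E'
from h import *
s=monitor.read_state();print(s['qpos'].round(3),s['eef_pos'],s['tool_rot'])
D=np.load('top0.npz'); p=D['p'];W=pts(D['d'],D);H=hsv(p);h,s,v=H[...,0],H[...,1],H[...,2];z=W[...,2]
v_,u_=np.mgrid[:420,:560]; wood=(u_>155)&(u_<205)&(v_>195)&(v_<290)&(h>15)&(h<32)&(s>60)&(v>120)
comps(wood&(z>53),W); comps(wood&(z>26)&(z<40)&(v_<246),W)
E
```

```text
[ 1.056  0.442  0.219  0.67  -0.106  1.981  0.014] [ 220.88161078 -556.09064408  665.36006859] [ 3.08564732e+00 -1.26226870e-03  3.78225098e-01]
px 174 263 554 rect [411.7 206.1] [337.2  79.5] 88.9 z [57.  61.8 65.9]
px 173 229 509 rect [507.  355.8] [76.4 51.3] 9.1 z [29.1 33.6 37.9]
```

Call:
arm_command(series=[100,0,0,-4,0,100,0,0,-8,0,100,0,0,-12,0,100,0,0,-16,0,100,0,0,-20,0])

```text
clock: 1.82
eef_pos: [205.3, -517.3, 702.8]
tool_rot: [3.039, -0.001, 0.378]
force: [-0.1, -0.4, -1.0]
width: 85.7
gripper_force: 0.0
```

Call:
arm_command(series=[100,0,0,4,0,100,0,0,8,0,100,0,0,12,0,100,0,0,16,0,100,0,0,20,0])

```text
clock: 2.23
eef_pos: [213.0, -536.2, 501.5]
tool_rot: [3.039, -0.001, 0.378]
force: [-0.1, -1.4, 0.8]
width: 85.6
gripper_force: 0.0
```

```bash
python3 - <<'E'
from h import *
s=monitor.read_state();print(s['qpos'].round(3),s['eef_pos'],s['tool_rot'])
D=np.load('top0.npz'); p=D['p'];W=pts(D['d'],D);H=hsv(p);h,s,v=H[...,0],H[...,1],H[...,2];z=W[...,2]
v_,u_=np.mgrid[:420,:560]; wood=(u_>155)&(u_<205)&(v_>195)&(v_<290)&(h>15)&(h<32)&(s>60)&(v>120)
P=(wood&(z>50)&(z<75)&(v_>240)).astype(np.uint8); comps(P,W)
E
```

```text
[ 1.020e+00  2.910e-01  1.760e-01  1.345e+00 -5.100e-02  1.408e+00
 -1.000e-03] [ 213.00123855 -536.18441169  501.48894809] [ 3.03946490e+00 -5.12383595e-04  3.77939687e-01]
px 174 263 559 rect [414.6 344.1] [78.  52.5] 8.7 z [56.7 61.7 65.9]
```

Key finding: at the edge of reach the tool tilts, and the tilt stays when it comes back down. I can use this to tip the tray:
1. Accumulate tilt at the ceiling with the back lip downhill.
2. Turn about the tool z over the tub so the open edge points downhill.

I measure the rate further, in free air.

Call:
arm_command(series=[100,0,0,-4,0,100,0,0,-8,0,100,0,0,-12,0,100,0,0,-16,0,100,0,0,-20,0])

```text
clock: 2.65
eef_pos: [205.6, -517.7, 704.3]
tool_rot: [3.036, -0.001, 0.378]
force: [-36.4, 90.6, -5.4]
width: 84.9
gripper_force: 0.0
```

Call:
arm_command(series=[100,0,0,-20,0,100,0,0,-20,0,100,0,0,-20,0,100,0,0,-20,0,100,0,0,-20,0])

```text
clock: 3.07
eef_pos: [188.8, -475.8, 734.3]
tool_rot: [2.996, -0.001, 0.378]
force: [0.0, 0.9, 0.2]
width: 85.4
gripper_force: 0.0
```

Call:
arm_command(series=[100,0,0,-20,0,100,0,0,-20,0,100,0,0,-20,0,100,0,0,-20,0,100,0,0,-20,0])

```text
clock: 3.48
eef_pos: [174.1, -438.9, 761.9]
tool_rot: [2.949, -0.001, 0.378]
force: [-0.2, -0.3, -0.3]
width: 85.5
gripper_force: 0.0
```

Call:
arm_command(series=[100,0,0,-30,0,100,0,0,-30,0,100,0,0,-30,0,100,0,0,-30,0,100,0,0,-30,0])

```text
clock: 3.9
eef_pos: [158.5, -399.9, 784.4]
tool_rot: [2.905, -0.001, 0.378]
force: [0.9, 0.9, 0.4]
width: 85.4
gripper_force: 0.0
```

```bash
python3 - <<'E'
from h import *
s=monitor.read_state();print(s['qpos'].round(3),s['eef_pos'],s['tool_rot'])
E
```

```text
[ 0.627  0.079  0.595  0.858 -0.055  1.98  -0.006] [ 158.50152444 -399.92931979  784.43034552] [ 2.90455082e+00 -9.67730035e-04  3.77884794e-01]
```

Call:
arm_command(series=[100,0,4,-2,0,100,0,8,-4,0,100,0,12,-6,0,100,0,16,-8,0,100,0,20,-10,0])

```text
clock: 4.32
eef_pos: [194.4, -489.3, 785.6]
tool_rot: [2.863, -0.001, 0.378]
force: [0.0, 0.2, 1.0]
width: 85.4
gripper_force: 0.0
```

Call:
arm_command(series=[100,0,4,0,0,100,0,8,0,0,100,0,12,0,0,100,0,16,0,0,100,0,20,0,0])

```text
clock: 4.73
eef_pos: [237.8, -599.0, 758.4]
tool_rot: [2.825, -0.001, 0.378]
force: [0.2, 0.4, 0.1]
width: 85.2
gripper_force: 0.0
```

```bash
cat >> h.py <<'E'
from scipy.spatial.transform import Rotation as Ro
def to(*t,yaw=None):
    s=monitor.read_state(); R=Ro.from_euler('xyz',s['tool_rot']); d=R.inv().apply(np.array(t)-s['eef_pos'])/10
    print('shift cm',d.round(2),'len',np.linalg.norm(d).round(1),'roll deg',None if yaw is None else round(np.degrees((s['tool_rot'][2]-yaw+np.pi)%(2*np.pi)-np.pi),1))
    return d
E
python3 -c "
from h import *
to(155,-390,330); to(155,-390,250)"
```

```text
shift cm [-2.000e-02 -3.470e+01  3.371e+01] len 48.4 roll deg None
shift cm [-2.000e-02 -3.720e+01  4.131e+01] len 55.6 roll deg None
```

Call:
arm_command(series=[100,0,-2,2,0,100,0,-4.5,4.5,0,100,0,-7,7,0,100,0,-9.5,9.5,0,100,0,-12,12,0])

```text
clock: 5.15
eef_pos: [209.8, -527.9, 611.9]
tool_rot: [2.823, -0.0, 0.379]
force: [0.6, -1.5, 2.0]
width: 85.3
gripper_force: 0.0
```

Call:
arm_command(series=[100,0,-2.4,2.4,0,100,0,-4.8,4.8,0,100,0,-7.2,7.2,0,100,0,-9.6,9.6,0,100,0,-12,12,0])

```text
clock: 5.57
eef_pos: [181.5, -456.6, 460.7]
tool_rot: [2.824, -0.001, 0.378]
force: [0.9, -0.3, 0.4]
width: 85.4
gripper_force: 0.0
```

Call:
arm_command(series=[100,0,-2.4,2.4,0,100,0,-4.8,4.8,0,100,0,-7.2,7.2,0,100,0,-9,9,0,100,0,-11,10,0])

```text
clock: 5.98
eef_pos: [154.3, -388.2, 330.5]
tool_rot: [2.826, -0.0, 0.378]
force: [-0.3, -0.1, -0.2]
width: 85.3
gripper_force: 0.0
```

Call:
arm_command(series=[100,0,-1,1,0,100,0,-2,2,0,100,0,-3,3,0,100,0,-4,4,0,100,0,-5,5,0])

```text
clock: 6.4
eef_pos: [143.1, -359.7, 269.2]
tool_rot: [2.823, -0.001, 0.378]
force: [0.7, -0.1, -1.0]
width: 85.0
gripper_force: 0.0
```

Call:
arm_command(series=[100,0,-1,0,0,100,0,-2,0,0,100,0,-3,0,0,100,0,-4,0,0,100,0,-5,0,0])

```text
clock: 6.82
eef_pos: [131.4, -327.5, 260.1]
tool_rot: [2.825, -0.001, 0.382]
force: [0.7, 0.3, 0.0]
width: 85.2
gripper_force: 0.0
```

```bash
python3 - <<'E'
from h import *
s=monitor.read_state();print(s['qpos'].round(3))
E
```

```text
[ 1.22   0.019 -0.147  2.466  0.113  0.344 -0.215]
```

Call:
arm_command(series=[100,0,-1,0,0,100,0,-2,0,0,100,0,-3,0,0,100,0,-4,0,0,100,0,-5,0,0])

```text
clock: 7.23
eef_pos: [122.7, -313.9, 265.0]
tool_rot: [2.831, -0.005, 0.378]
force: [-0.5, 1.1, 0.5]
width: 85.3
gripper_force: 0.0
```

Call:
arm_command(series=[100,0,-4,0,0,100,0,-8,0,0,100,0,-10,0,0,100,0,-15,0,0,100,0,-20,0,0])

```text
clock: 7.65
eef_pos: [88.0, -268.1, 288.2]
tool_rot: [2.879, 0.003, 0.366]
force: [-1.3, 0.1, -0.6]
width: 85.3
gripper_force: 0.0
```

Call:
arm_command(series=[100,0,-20,0,0,100,0,-20,0,0,100,0,-20,0,0,100,0,-20,0,0,100,0,-20,0,0])

```text
clock: 8.07
eef_pos: [64.0, -209.0, 320.4]
tool_rot: [2.899, 0.003, 0.365]
force: [-0.7, 0.3, 0.6]
width: 85.1
gripper_force: 0.0
```

```bash
python3 - <<'E'
from h import *
s=monitor.read_state();print(s['qpos'].round(3))
E
```

```text
[ 1.905 -0.375 -0.443  2.468 -0.306  0.801  0.455]
```

```bash
cat >> h.py <<'E'
def plan(wps):
    "wps: list of (x,y,z,roll deg in this leg); prints per-leg tool shift (cm) and roll; leg = one call"
    s=monitor.read_state(); R=Ro.from_euler('xyz',s['tool_rot']); p=s['eef_pos'].copy(); print('q',s['qpos'].round(2),'at',p.round(1),s['tool_rot'].round(3))
    for *t,r in wps:
        d=R.inv().apply(np.array(t)-p)/10; print(t,'shift',d.round(2),'n',np.linalg.norm(d).round(1),'roll',r)
        p=np.array(t,float); R=R*Ro.from_euler('z',r,degrees=True)
E
python3 -c "
from h import *
plan([(150,-330,380,0),(280,-290,450,-30),(400,-130,500,-34),(420,60,520,-34),(330,240,540,-34),(150,360,560,-34)])"
```

```text
q [ 1.91 -0.37 -0.44  2.47 -0.31  0.8   0.45] at [  64.  -209.   320.4] [2.899 0.003 0.365]
[150, -330, 380] shift [ 3.7  15.38 -2.35] n 16.0 roll 0
[280, -290, 450] shift [13.55  2.56 -6.62] n 15.3 roll -30
[400, -130, 500] shift [19.21  0.53 -7.46] n 20.6 roll -34
[420, 60, 520] shift [18.22  0.73 -6.05] n 19.2 roll -34
[330, 240, 540] shift [19.06  0.67 -6.74] n 20.2 roll -34
[150, 360, 560] shift [20.76  1.82 -6.13] n 21.7 roll -34
```

Call:
arm_command(series=[100,0.7,3,-0.5,0,100,1.5,6,-1,0,100,2.2,9,-1.5,0,100,3,12,-2,0,100,3.7,15.4,-2.4,0])

```text
clock: 8.48
eef_pos: [152.1, -330.5, 381.4]
tool_rot: [2.898, 0.005, 0.368]
force: [-0.8, -1.3, -0.4]
width: 85.9
gripper_force: 0.0
```

Call:
arm_command(series=[100,2.7,0.5,-1.3,-6,100,5.4,1,-2.6,-12,100,8.1,1.5,-4,-18,100,10.8,2,-5.3,-24,100,13.5,2.5,-6.6,-30])

```text
clock: 8.9
eef_pos: [281.2, -288.8, 451.4]
tool_rot: [2.932, 0.127, 0.882]
force: [-0.2, -1.2, -0.7]
width: 85.5
gripper_force: 0.0
```

Call:
arm_command(series=[100,3.8,0,-1.5,-6.8,100,7.6,0,-3,-13.6,100,11.4,0.3,-4.5,-20.4,100,15.2,0.4,-6,-27.2,100,19,0.5,-7.5,-34])

```text
clock: 9.32
eef_pos: [387.9, -143.7, 497.9]
tool_rot: [3.025, 0.218, 1.426]
force: [-0.2, -0.1, 0.0]
width: 85.5
gripper_force: 0.0
```

Call:
arm_command(series=[100,3.6,0,-1.2,-6.8,100,7.2,0,-2.4,-13.6,100,10.8,0.3,-3.6,-20.4,100,14.4,0.5,-4.8,-27.2,100,18,0.7,-6,-34])

```text
clock: 9.73
eef_pos: [414.6, 41.9, 518.5]
tool_rot: [-3.117, 0.244, 2.033]
force: [-0.1, 0.5, 0.1]
width: 85.6
gripper_force: 0.0
```

Call:
arm_command(series=[100,3.8,0,-1.3,-6.8,100,7.6,0,-2.6,-13.6,100,11.4,0.3,-3.9,-20.4,100,15.2,0.5,-5.2,-27.2,100,19,0.7,-6.5,-34])

```text
clock: 10.15
eef_pos: [332.9, 224.7, 536.3]
tool_rot: [-2.985, 0.188, 2.638]
force: [1.0, 1.0, -0.4]
width: 85.4
gripper_force: 0.0
```

```bash
python3 -c "
from h import *
plan([(200,350,560,-34),(20,400,580,-34),(-100,370,600,0)])"
```

```text
q [ 0.14  0.21 -1.24  1.51  0.38  1.72 -0.02] at [332.9 224.7 536.3] [-2.985  0.188  2.638]
[200, 350, 560] shift [16.93  3.63 -6.28] n 18.4 roll -34
[20, 400, 580] shift [17.34  5.56 -4.63] n 18.8 roll -34
[-100, 370, 600] shift [11.43  4.58 -2.3 ] n 12.5 roll 0
```

Call:
arm_command(series=[100,3.4,0.7,-1.2,-6.8,100,6.8,1.4,-2.5,-13.6,100,10.2,2.2,-3.7,-20.4,100,13.6,2.9,-5,-27.2,100,17,3.6,-6.2,-34])

```text
clock: 10.57
eef_pos: [199.6, 349.8, 559.7]
tool_rot: [-2.909, 0.069, -3.058]
force: [0.0, 0.7, 0.4]
width: 85.2
gripper_force: 0.0
```

Call:
arm_command(series=[100,3.4,1.1,-0.9,-6.8,100,6.8,2.2,-1.8,-13.6,100,10.2,3.3,-2.8,-20.4,100,13.6,4.4,-3.7,-27.2,100,17,5.5,-4.6,-34])

```text
clock: 10.98
eef_pos: [23.2, 399.2, 580.2]
tool_rot: [-2.911, -0.071, -2.481]
force: [0.3, 1.0, 0.3]
width: 85.5
gripper_force: 0.0
```

```bash
python3 -c "
from h import *
plan([(-120,350,600,0),(-120,350,680,0)])"
```

```text
q [-0.83  0.33 -1.22  1.29  0.3   1.97  0.25] at [ 23.2 399.2 580.2] [-2.911 -0.071 -2.481]
[-120, 350, 600] shift [14.43  4.55 -2.07] n 15.3 roll 0
[-120, 350, 680] shift [ 0.56 -1.83 -7.77] n 8.0 roll 0
```

Call:
arm_command(series=[100,2.9,0.9,-0.4,0,100,5.8,1.8,-0.8,0,100,8.7,2.7,-1.2,0,100,11.5,3.6,-1.6,0,100,14.4,4.5,-2,0])

```text
clock: 11.4
eef_pos: [-119.0, 349.5, 599.5]
tool_rot: [-2.911, -0.069, -2.486]
force: [-1.1, 0.6, 0.2]
width: 85.3
gripper_force: 0.0
```

Call:
arm_command(series=[100,0,0,-1,0,100,0,0,-2,0,100,0,0,-4,0,100,0,0,-7,0,100,0,0,-11,0])

```text
clock: 11.82
eef_pos: [-124.7, 360.7, 603.0]
tool_rot: [-2.885, -0.067, -2.487]
force: [-0.9, 0.6, 0.0]
width: 85.6
gripper_force: 0.0
```

Call:
arm_command(series=[100,0,0,-20,0,100,0,0,-20,0,100,0,0,-20,0,100,0,0,-20,0,100,0,0,-20,0])

```text
clock: 12.23
eef_pos: [-129.9, 375.1, 616.7]
tool_rot: [-2.923, -0.053, -2.484]
force: [0.1, -0.2, 0.1]
width: 85.4
gripper_force: 0.0
```

```bash
cat >> h.py <<'E'
def tilt():
    s=monitor.read_state(); z=Ro.from_euler('xyz',s['tool_rot']).as_matrix()[:,2]
    print('q',s['qpos'].round(2),'at',s['eef_pos'].round(1),s['tool_rot'].round(3),'tilt deg',np.degrees(np.arctan2(np.hypot(z[0],z[1]),-z[2])).round(2),'toward az',np.degrees(np.arctan2(z[1],z[0])).round(0),'t',s['clock'],'F',np.linalg.norm(s['force']).round(1))
E
python3 -c "
from h import *
tilt()"
```

```text
q [-2.28  0.18  0.4   1.21 -0.05  1.98  0.35] at [-129.9  375.1  616.7] [-2.923 -0.053 -2.484] tilt deg 12.87 toward az -66.0 t 12.2333 F 0.3
```

Call:
arm_command(series=[100,0,0,-20,0,100,0,0,-20,0,100,0,0,-20,0,100,0,0,-20,0,100,0,0,-20,0])

```text
clock: 12.65
eef_pos: [-133.3, 386.6, 627.5]
tool_rot: [-2.959, -0.043, -2.482]
force: [0.7, 0.3, -0.7]
width: 85.2
gripper_force: 0.0
```

Call:
arm_command(series=[100,0,0,-20,0,100,0,0,-20,0,100,0,0,-20,0,100,0,0,-20,0,100,0,0,-20,0])

```text
clock: 13.07
eef_pos: [-136.3, 392.6, 641.2]
tool_rot: [-2.998, -0.028, -2.479]
force: [0.1, -0.2, 0.9]
width: 85.1
gripper_force: 0.0
```

Call:
arm_command(series=[100,0,0,-20,0,100,0,0,-20,0,100,0,0,-20,0,100,0,0,-20,0,100,0,0,-20,0])

```text
clock: 13.48
eef_pos: [-137.4, 394.7, 656.0]
tool_rot: [-3.037, -0.014, -2.477]
force: [0.1, -0.2, 0.1]
width: 85.2
gripper_force: 0.0
```

```bash
python3 -c "
from h import *
tilt();plan([(-170,430,640,0)])"
```

```text
q [-2.31  0.17  0.44  1.11 -0.05  1.98  0.34] at [-137.4  394.7  656. ] [-3.037 -0.014 -2.477] tilt deg 6.03 toward az -60.0 t 13.4833 F 0.2
q [-2.31  0.17  0.44  1.11 -0.05  1.98  0.34] at [-137.4  394.7  656. ] [-3.037 -0.014 -2.477]
[-170, 430, 640] shift [0.36 4.92 1.1 ] n 5.1 roll 0
```

Call:
arm_command(series=[100,3,0,-5,0,100,6,0,-20,0,100,8,0,-20,0,100,8,0,-20,0,100,8,0,-20,0])

```text
clock: 13.9
eef_pos: [-183.0, 360.9, 671.9]
tool_rot: [-3.077, -0.006, -2.475]
force: [-0.5, -0.2, -0.3]
width: 85.4
gripper_force: 0.0
```

Call:
arm_command(series=[100,0,0,-20,0,100,0,0,-20,0,100,0,0,-20,0,100,0,0,-20,0,100,0,0,-20,0])

```text
clock: 14.32
eef_pos: [-181.7, 360.1, 687.2]
tool_rot: [-3.117, 0.002, -2.476]
force: [-0.4, 0.8, -0.2]
width: 85.6
gripper_force: 0.0
```

```bash
python3 -c "
from h import *
tilt()"
```

```text
q [-2.53  0.11  0.52  1.09 -0.05  1.98  0.2 ] at [-181.7  360.1  687.2] [-3.117e+00  2.000e-03 -2.476e+00] tilt deg 1.39 toward az -47.0 t 14.3167 F 0.9
```

Call:
arm_command(series=[100,0,0,-2,0,100,0,0,-4,0,100,0,0,-6,0,100,0,0,-8,0,100,0,0,-10,0])

```text
clock: 14.73
eef_pos: [-180.7, 357.7, 703.6]
tool_rot: [3.123, 0.011, -2.476]
force: [0.3, 0.9, -0.7]
width: 85.3
gripper_force: 0.0
```

```bash
python3 -c "
from h import *
tilt(); plan([(-70,390,560,15),(130,390,460,15),(290,360,340,0),(400,345,230,0)])"
```

```text
q [-2.63  0.09  0.62  1.07 -0.05  1.98  0.2 ] at [-180.7  357.7  703.6] [ 3.123  0.011 -2.476] tilt deg 1.24 toward az 99.0 t 14.7333 F 1.1
q [-2.63  0.09  0.62  1.07 -0.05  1.98  0.2 ] at [-180.7  357.7  703.6] [ 3.123  0.011 -2.476]
[-70, 390, 560] shift [-10.55  -4.57  14.39] n 18.4 roll 15
[130, 390, 460] shift [-18.34  -8.07   9.93] n 22.4 roll 15
[290, 360, 340] shift [-15.42  -5.5   11.88] n 20.2 roll 0
[400, 345, 230] shift [-10.68  -3.28  10.93] n 15.6 roll 0
```

Call:
arm_command(series=[100,-2,-0.9,2.8,3,100,-4.2,-1.8,5.7,6,100,-6.3,-2.7,8.6,9,100,-8.4,-3.6,11.5,12,100,-10.5,-4.6,14.4,15])

```text
clock: 15.15
eef_pos: [-69.2, 389.2, 558.0]
tool_rot: [3.121, 0.005, -2.739]
force: [-1.0, 0.1, -0.3]
width: 85.6
gripper_force: 0.0
```

Call:
arm_command(series=[100,-3.3,-1.5,1.8,3,100,-6.6,-2.9,3.6,6,100,-9.9,-4.4,5.4,9,100,-13.2,-5.8,7.2,12,100,-16.5,-7.3,9,15])

```text
clock: 15.57
eef_pos: [111.4, 388.5, 468.3]
tool_rot: [3.12, -0.001, -3.001]
force: [-0.2, 0.6, 0.9]
width: 85.6
gripper_force: 0.0
```

Call:
arm_command(series=[100,-3.1,-1.1,2.4,0,100,-6.2,-2.2,4.8,0,100,-9.3,-3.3,7.1,0,100,-12.4,-4.4,9.5,0,100,-15.4,-5.5,11.9,0])

```text
clock: 15.98
eef_pos: [271.1, 358.4, 347.5]
tool_rot: [3.121, -0.0, -2.999]
force: [-0.9, 1.5, 1.1]
width: 85.1
gripper_force: 0.0
```

```bash
python3 -c "
from h import *
tilt(); plan([(414.6,344,200,0),(414.6,344.1,48,0)]); to(414.6,344,200,yaw=-2.99)"
```

```text
q [-1.74  0.31  1.02  1.9  -0.32  1.09  1.12] at [271.1 358.4 347.5] [ 3.121 -0.    -2.999] tilt deg 1.18 toward az 98.0 t 15.9833 F 2.1
q [-1.74  0.31  1.02  1.9  -0.32  1.09  1.12] at [271.1 358.4 347.5] [ 3.121 -0.    -2.999]
[414.6, 344, 200] shift [-14.    -3.77  14.67] n 20.6 roll 0
[414.6, 344.1, 48] shift [-0.  -0.3 15.2] n 15.2 roll 0
shift cm [-14.    -3.77  14.67] len 20.6 roll deg -0.5
```

Call:
arm_command(series=[100,-3.5,-0.9,3,0,100,-7,-1.9,6.5,0,100,-10.5,-2.8,10,0,100,-14,-3.8,13,0,100,-14,-3.8,14.7,0])

```text
clock: 16.4
eef_pos: [417.2, 343.5, 200.2]
tool_rot: [3.12, 0.003, -3.001]
force: [0.6, 0.6, 0.9]
width: 85.3
gripper_force: 0.0
```

Call:
arm_command(series=[100,0,0,3.5,0,100,0,0,7,0,100,0,0,10,0,100,0,0,12,0,100,0,0,13,0])

```text
clock: 16.82
eef_pos: [411.2, 345.9, 68.1]
tool_rot: [3.123, -0.005, -2.999]
force: [0.3, -0.1, -0.0]
width: 85.6
gripper_force: 0.0
```

```bash
python3 - <<'E'
from h import *
plan([(414.6,344.1,48,0)])
p,d,m=grab('wrist'); save('w1.png',p)
E
```

```text
q [-1.11  0.8   0.59  1.98 -0.81  0.61  1.75] at [411.2 345.9  68.1] [ 3.123 -0.005 -2.999]
[414.6, 344.1, 48] shift [-0.32 -0.26  2.  ] n 2.0 roll 0
```

View pics/w1.png

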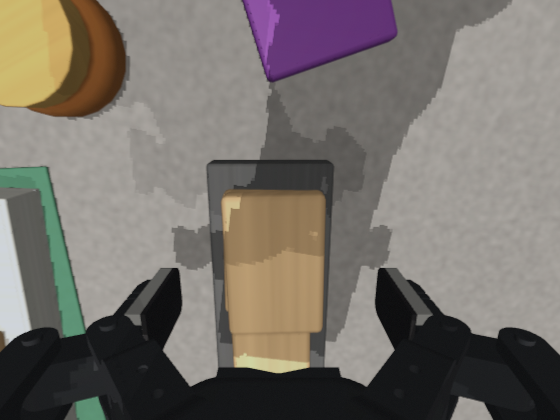

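The wrist view shows the top back of stack B at (275,260), centred between the fingers at (165,300) and (395,300). I descend and grip.

Call:
arm_command(series=[100,-0.2,-0.1,1,0,100,-0.3,-0.2,2,0,100,-0.3,-0.2,2,0,0,-0.3,-0.2,2,0,0,-0.3,-0.2,2,0])

```text
clock: 17.28
eef_pos: [416.6, 346.1, 51.9]
tool_rot: [3.12, 0.001, -3.0]
force: [-0.2, -0.9, -0.9]
width: 63.9
gripper_force: 0.0
```

Call:
arm_command(series=[0,0,0,0,0,0,0,0,0,0,0,0,0,0,0,0,0,0,0,0,0,0,0,0,0])

```text
clock: 17.7
eef_pos: [416.6, 346.2, 52.5]
tool_rot: [3.119, 0.001, -2.999]
force: [-0.5, -1.1, 4.4]
width: 47.6
gripper_force: 61.6
```

```bash
python3 - <<'E'
from h import *
tilt(); s=monitor.read_state(); print(s['width'],s['gripper_force'])
E
```

```text
q [-1.09  0.82  0.56  1.98 -0.84  0.58  1.78] at [416.6 346.2  52.5] [ 3.119e+00  1.000e-03 -2.999e+00] tilt deg 1.28 toward az 95.0 t 17.7 F 4.6
47.625509632688534 61.63990491768345
```

Call:
arm_command(series=[0,0,0,-1.5,0,0,0,0,-4,0,0,0,0,-7.5,0,0,0,0,-11,0,0,0,0,-13,0])

```text
clock: 18.12
eef_pos: [417.9, 343.4, 184.9]
tool_rot: [3.119, 0.004, -3.0]
force: [0.2, 0.3, -0.1]
width: 47.5
gripper_force: 62.1
```

```bash
python3 - <<'E'
from h import *
s=monitor.read_state(); print(s['width'],s['gripper_force'],s['force'])
plan([(440,240,170,2),(463.4,131.9,165,0),(463.4,131.9,14,0)])
# mat: green outline on plane z=3 using saved top
D=np.load('top0.npz');p=D['p'];H=hsv(p);h,sa=H[...,0],H[...,1]
g=((h>50)&(h<90)&(sa>80)).astype(np.uint8); v,u=np.nonzero(g)
k=(u>210)&(u<340)&(v>170)&(v<280);u=u[k];v=v[k]
K=D['mtx'];R=D['R'];t=D['t'];C=-R.T@t
r=np.stack([(u-K[0,2])/K[0,0],(v-K[1,2])/K[1,1],np.ones(len(u))],-1)@R
P=C+r*((3-C[2])/r[:,2])[:,None]; print('mat',rect(P))
z=pts(D['d'],D)[...,2]
# handle ray on z=88
m=((h<6)|(h>174))&(sa>150); v,u=np.nonzero(m); k=(u>265)&(u<290)&(v>175)&(v<270);u=u[k];v=v[k]
r=np.stack([(u-K[0,2])/K[0,0],(v-K[1,2])/K[1,1],np.ones(len(u))],-1)@R
P=C+r*((88-C[2])/r[:,2])[:,None]; print('bar',rect(P))
E
```

```text
47.508382218216006 62.106960428645834 [ 0.21918748  0.30185719 -0.06320705]
q [-1.22  0.65  0.77  1.9  -0.63  0.84  1.6 ] at [417.9 343.4 184.9] [ 3.119  0.004 -3.   ]
[440, 240, 170] shift [ -0.73 -10.58   1.25] n 10.7 roll 2
[463.4, 131.9, 165] shift [ -1.17 -11.01   0.25] n 11.1 roll 0
[463.4, 131.9, 14] shift [ 0.05 -0.35 15.1 ] n 15.1 roll 0
mat (array([523.8,  79.9]), array([274.3, 214.7]), -79.7)
bar (array([517.7,  73.2]), array([188.1,   9.9]), 6.2)
```

Call:
arm_command(series=[0,-0.1,-2,0.2,0.5,0,-0.3,-4,0.5,1,0,-0.5,-6.5,0.8,1.5,0,-0.6,-8.5,1,2,0,-0.7,-10.6,1.2,2])

```text
clock: 18.53
eef_pos: [438.5, 238.7, 167.4]
tool_rot: [3.12, -0.0, -3.034]
force: [-0.3, -0.9, 0.0]
width: 48.0
gripper_force: 62.1
```

Call:
arm_command(series=[0,-0.3,-2.5,0,0,0,-0.5,-5,0,0,0,-0.8,-7.5,0.1,0,0,-1,-10,0.2,0,0,-1.2,-11,0.2,0])

```text
clock: 18.95
eef_pos: [462.6, 127.8, 163.3]
tool_rot: [3.122, 0.0, -3.039]
force: [0.2, -1.0, 0.6]
width: 48.0
gripper_force: 62.1
```

Call:
arm_command(series=[0,0,-0.1,3.5,0,0,0,-0.2,7,0,0,0,-0.3,10,0,0,0,-0.3,11.5,0,0,0,-0.3,12,0])

```text
clock: 19.37
eef_pos: [460.7, 131.4, 40.6]
tool_rot: [3.12, -0.004, -3.034]
force: [-0.4, 0.4, -0.4]
width: 48.2
gripper_force: 62.1
```

```bash
python3 - <<'E'
from h import *
s=monitor.read_state(); print(s['width'],s['gripper_force'])
plan([(463.4,131.9,14,0)])
p,d,m=grab('side'); save('s1.png',p[150:340,130:400])
E
```

```text
48.15905299277478 62.08161513728555
q [-0.62  0.78  0.45  2.14 -0.89  0.43  2.24] at [460.7 131.4  40.6] [ 3.12  -0.004 -3.034]
[463.4, 131.9, 14] shift [-0.29 -0.04  2.66] n 2.7 roll 0
```

View pics/s1.png

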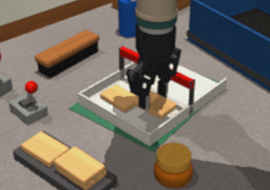

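Call:
arm_command(series=[0,-0.2,0,1.2,0,0,-0.3,0,2.2,0,0,-0.3,0,2.6,0,0,-0.3,0,2.6,0,0,-0.3,0,2.6,0])

```text
clock: 19.83
eef_pos: [465.4, 132.3, 17.4]
tool_rot: [3.12, 0.0, -3.034]
force: [-0.0, 0.4, -0.0]
width: 47.5
gripper_force: 63.9
```

Call:
arm_command(series=[80,0,0,0,0,80,0,0,0,0,80,0,0,0,0,80,0,0,-1,0,80,0,0,-4,0])

```text
clock: 20.25
eef_pos: [463.2, 130.1, 54.9]
tool_rot: [3.122, -0.006, -3.035]
force: [0.4, -0.5, 0.2]
width: 68.6
gripper_force: 0.0
```

```bash
python3 - <<'E'
from h import *
D=np.load('top0.npz'); 
plan([(463,131.9,160,0),(440,240,170,-2),(414.6,344.1,160,0),(414.6,344.1,60,0)])
p,d,m=grab('top'); W=pts(d,m); H=hsv(p);h,s,v=H[...,0],H[...,1],H[...,2];z=W[...,2]
v_,u_=np.mgrid[:420,:560]; wood=(u_>155)&(u_<300)&(v_>195)&(v_<290)&(h>12)&(h<32)&(s>60)&(v>90)
comps(wood&(z>40)&(z<55)&(v_>235)&(u_<210),W); comps(wood&(u_>225)&(z<30),W)
E
```

```text
q [-0.64  0.76  0.49  2.13 -0.86  0.47  2.21] at [463.2 130.1  54.9] [ 3.122 -0.006 -3.035]
[463, 131.9, 160] shift [  0.07   0.39 -10.5 ] n 10.5 roll 0
[440, 240, 170] shift [ 1.14 11.01 -0.78] n 11.1 roll -2
[414.6, 344.1, 160] shift [ 1.04 10.64  1.22] n 10.8 roll 0
[414.6, 344.1, 60] shift [-0.05 -0.2  10.  ] n 10.0 roll 0
px 172 252 136 rect [439.8 346.4] [49.2 33.1] -81.5 z [43.7 47.6 50.9]
px 256 206 122 rect [565.5 136.5] [47.  33.2] -90.0 z [16.3 20.6 25.5]
px 262 255 77 rect [432.8 115.1] [44.  20.5] -50.2 z [15.9 20.  24.4]
```

Call:
arm_command(series=[100,0,0.1,-2,0,100,0,0.2,-5,0,100,0,0.4,-9,0,100,0,0.4,-11,0,100,0,1,-12,0])

```text
clock: 20.72
eef_pos: [466.3, 136.9, 180.1]
tool_rot: [3.121, 0.005, -3.037]
force: [0.9, 0.2, -0.1]
width: 85.4
gripper_force: 0.0
```

Call:
arm_command(series=[100,0.4,4,-0.1,0,100,0.8,8,-0.2,-1,100,1.2,12,-0.4,-2,100,1.6,16,0,-2,100,2,20,0,-2])

```text
clock: 21.13
eef_pos: [422.5, 336.4, 181.2]
tool_rot: [3.12, 0.001, -3.0]
force: [0.2, 0.6, -1.0]
width: 85.5
gripper_force: 0.0
```

```bash
cat >> h.py <<'E'
def backs(cam='wrist',z0=0,z1=80,n=150,reg=None):
    p,d,m=grab(cam); W=pts(d,m); H=hsv(p);h,s,v=H[...,0],H[...,1],H[...,2];z=W[...,2]
    mk=(d>0)&(h>10)&(h<32)&(s>50)&(v>60)&(z>z0)&(z<z1)
    if reg: mk&=(W[...,0]>reg[0])&(W[...,0]<reg[1])&(W[...,1]>reg[2])&(W[...,1]<reg[3])
    comps(mk,W,n)
E
python3 - <<'E'
from h import *
plan([(414.6,344.1,160,0),(414.6,344.1,60,0)])
R=(360,560,300,400)
for a,b in ((42,60),(28,42)): print(a); backs('wrist',a,b,150,R)
print('top');backs('top',42,60,60,R);backs('top',10,40,60,(400,640,40,200))
E
```

```text
q [-1.2   0.65  0.77  1.9  -0.64  0.84  1.63] at [422.5 336.4 181.2] [ 3.12e+00  1.00e-03 -3.00e+00]
[414.6, 344.1, 160] shift [0.67 0.82 2.13] n 2.4 roll 0
[414.6, 344.1, 60] shift [ 0.01 -0.21 10.  ] n 10.0 roll 0
42
px 284 194 4901 rect [420.2 345.5] [75.5 50.1] 6.3 z [48.7 50.2 51.4]
28
px 241 192 254 rect [423.8 318.5] [75.4  5.5] 4.2 z [34.2 35.8 37.1]
px 269 281 3585 rect [509.1 357.1] [76.1 50.1] 9.1 z [34.2 36.3 37.5]
top
px 176 268 284 rect [401.5 342. ] [50.  41.9] -83.1 z [43.7 47.7 51.3]
px 255 214 447 rect [546.8 135.2] [73.5 47.5] 5.5 z [16.  20.7 24.9]
px 257 245 459 rect [461.2 127.6] [72.6 47.2] 7.0 z [15.8 20.5 24.6]
```

Call:
arm_command(series=[100,0.1,0.3,3.5,1,100,0.1,0.6,7,2,100,0.1,0.7,10,2,100,0.1,0.7,11,2,100,0.1,0.7,11.3,2])

```text
clock: 21.75
eef_pos: [420.6, 341.5, 66.8]
tool_rot: [3.123, -0.003, -3.037]
force: [0.2, 0.1, 0.3]
width: 85.2
gripper_force: 0.0
```

```bash
python3 - <<'E'
from h import *
plan([(420.2,345.5,40,0)])
p,d,m=grab('top');H=hsv(p);h,sa=H[...,0],H[...,1]
K=m['mtx'];R=m['R'];t=m['t'];C=-R.T@t
q=((h<6)|(h>174))&(sa>150); v,u=np.nonzero(q); k=(u>250)&(u<310)&(v>165)&(v<290);u=u[k];v=v[k]
r=np.stack([(u-K[0,2])/K[0,0],(v-K[1,2])/K[1,1],np.ones(len(u))],-1)@R
P=C+r*((88-C[2])/r[:,2])[:,None]; print('bar',rect(P))
E
```

```text
q [-1.1   0.81  0.61  1.97 -0.83  0.62  1.74] at [420.6 341.5  66.8] [ 3.123e+00 -3.000e-03 -3.037e+00]
[420.2, 345.5, 40] shift [-0.01  0.35  2.69] n 2.7 roll 0
bar (array([520. ,  64.7]), array([188.9,   9.3]), 7.6)
```

Call:
arm_command(series=[100,0,0.2,1.5,0,100,0,0.3,2.7,0,100,0,0.3,2.7,0,0,0,0.3,2.7,0,0,0,0.3,2.7,0])

```text
clock: 22.22
eef_pos: [421.1, 347.7, 42.2]
tool_rot: [3.12, 0.001, -3.035]
force: [0.6, -0.5, 0.1]
width: 63.8
gripper_force: 0.0
```

Call:
arm_command(series=[0,0,0,0,0,0,0,0,0,0,0,0,0,0,0,0,0,0,0,0,0,0,0,-1,0])

```text
clock: 22.63
eef_pos: [419.9, 347.2, 51.2]
tool_rot: [3.121, -0.002, -3.034]
force: [-1.0, 0.6, 0.3]
width: 47.0
gripper_force: 61.5
```

Call:
arm_command(series=[0,0,0,-2,0,0,0,0,-5,0,0,0,0,-9,0,0,0,0,-12,0,0,0,0,-13,0])

```text
clock: 23.05
eef_pos: [423.2, 345.4, 186.2]
tool_rot: [3.117, 0.006, -3.035]
force: [0.8, 0.3, -1.1]
width: 46.9
gripper_force: 61.6
```

```bash
python3 - <<'E'
from h import *
c=np.array([520,64.7]);a=np.radians(7.6);X=np.array([np.sin(a),-np.cos(a)]);Y=np.array([np.cos(a),np.sin(a)])
f=lambda x,y:tuple((c+x*X+y*Y).round(1))
for q in ((66,-46),(66,46)): print(q,f(*q))
t=f(66,-46)
plan([(450,175,165,0),(*t,160,0),(*t,16,0)])
E
```

```text
(66, -46) (np.float64(483.1), np.float64(-6.8))
(66, 46) (np.float64(574.3), np.float64(5.4))
q [-1.22  0.66  0.79  1.89 -0.64  0.85  1.58] at [423.2 345.4 186.2] [ 3.117  0.006 -3.035]
[450, 175, 165] shift [ -0.84 -17.27   1.7 ] n 17.4 roll 0
[np.float64(483.1), np.float64(-6.8), 160] shift [ -1.36 -18.44   0.05] n 18.5 roll 0
[np.float64(483.1), np.float64(-6.8), 16] shift [ 0.08 -0.35 14.4 ] n 14.4 roll 0
```

Call:
arm_command(series=[0,-0.2,-3.5,0.3,0,0,-0.4,-7,0.6,0,0,-0.5,-10.5,0.9,0,0,-0.7,-14,1.2,0,0,-0.8,-17.3,1.5,0])

```text
clock: 23.47
eef_pos: [447.0, 172.3, 162.7]
tool_rot: [3.121, -0.001, -3.034]
force: [0.4, -0.3, -0.3]
width: 47.0
gripper_force: 61.6
```

Call:
arm_command(series=[0,-0.3,-3.7,0,-0.5,0,-0.6,-7.4,0,-1,0,-0.9,-11.1,0,-1.5,0,-1.2,-14.8,0,-1.5,0,-1.4,-18.4,0,-1.5])

```text
clock: 23.88
eef_pos: [480.8, -9.2, 158.9]
tool_rot: [3.121, -0.0, -3.008]
force: [1.2, 0.2, 0.6]
width: 46.7
gripper_force: 61.6
```

Call:
arm_command(series=[0,0,-0.1,3.5,0,0,0,-0.2,7,0,0,0,-0.3,10,0,0,0.1,-0.3,11.5,0,0,0.1,-0.3,12,0])

```text
clock: 24.3
eef_pos: [477.9, -8.0, 36.5]
tool_rot: [3.119, -0.005, -3.009]
force: [-1.5, 0.0, -0.2]
width: 46.7
gripper_force: 61.7
```

```bash
cat >> h.py <<'E'
def bar():
    p,d,m=grab('top');H=hsv(p);h,sa=H[...,0],H[...,1]
    K=m['mtx'];R=m['R'];t=m['t'];C=-R.T@t
    q=((h<6)|(h>174))&(sa>150); v,u=np.nonzero(q); k=(u>240)&(u<320)&(v>165)&(v<290);u=u[k];v=v[k]
    r=np.stack([(u-K[0,2])/K[0,0],(v-K[1,2])/K[1,1],np.ones(len(u))],-1)@R
    P=C+r*((88-C[2])/r[:,2])[:,None]; print('bar',*rect(P))
E
python3 - <<'E'
from h import *
plan([(483,-7,16,0)]); bar()
E
```

```text
q [-0.31  0.78  0.42  2.13 -0.86  0.42  2.53] at [477.9  -8.   36.5] [ 3.119 -0.005 -3.009]
[483, -7, 16] shift [-0.53 -0.02  2.04] n 2.1 roll 0
bar [572.   72.2] [83.7  9.1] 6.7
```

Call:
arm_command(series=[0,-0.2,0,1,0,0,-0.3,0,2,0,0,-0.3,0,2,0,0,-0.3,0,2,0,0,-0.3,0,2,0])

```text
clock: 24.77
eef_pos: [483.2, -7.1, 19.1]
tool_rot: [3.121, 0.001, -3.008]
force: [0.7, -0.7, -0.2]
width: 46.4
gripper_force: 62.4
```

Call:
arm_command(series=[70,0,0,0,0,70,0,0,0,0,70,0,0,0,0,70,0,0,-1,0,70,0,0,-4,0])

```text
clock: 25.18
eef_pos: [480.6, -7.3, 56.9]
tool_rot: [3.118, -0.006, -3.008]
force: [0.8, 0.6, -0.3]
width: 59.5
gripper_force: 0.0
```

Call:
arm_command(series=[100,0,0.1,-2,0,100,0,0.2,-5,0,100,0,0.4,-9,0,100,0,0.4,-11,0,100,0,2,-12,0])

```text
clock: 25.6
eef_pos: [482.4, 6.7, 182.5]
tool_rot: [3.123, 0.005, -3.012]
force: [0.6, -0.0, 0.4]
width: 85.7
gripper_force: 0.0
```

```bash
python3 - <<'E'
from h import *
plan([(450,165,180,0),(419,344,180,0)])
E
```

```text
q [-0.55  0.57  0.74  2.04 -0.59  0.75  2.26] at [482.4   6.7 182.5] [ 3.123  0.005 -3.012]
[450, 165, 180] shift [ 1.17 16.1   0.55] n 16.2 roll 0
[419, 344, 180] shift [ 0.76 18.15  0.34] n 18.2 roll 0
```

Call:
arm_command(series=[100,0.3,3.5,0,0,100,0.5,7,0,0,100,0.8,10.5,0,0,100,1,14,0,0,100,1.2,16.1,0,0])

```text
clock: 26.02
eef_pos: [445.5, 171.8, 182.3]
tool_rot: [3.118, -0.002, -3.003]
force: [0.8, -0.0, -0.2]
width: 85.4
gripper_force: 0.0
```

Call:
arm_command(series=[100,0.2,3.7,0,0,100,0.4,7.4,0,0,100,0.6,11,0,0,100,0.8,14.6,0.2,0,100,0.8,18.1,0.4,0])

```text
clock: 26.43
eef_pos: [413.4, 347.9, 182.3]
tool_rot: [3.12, -0.002, -3.007]
force: [0.4, 0.4, -0.1]
width: 85.6
gripper_force: 0.0
```

```bash
python3 - <<'E'
from h import *
backs('wrist',28,42,300,(360,560,300,400)); bar(); backs('top',10,40,60,(400,640,-60,200))
plan([(423,345,70,0),(423,345,26,0)])
E
```

```text
px 265 200 4362 rect [422.  341.5] [76.1 50. ] 7.0 z [34.7 36.2 37.4]
px 270 286 3524 rect [509.1 357. ] [76.7 49.6] 8.9 z [34.4 36.3 37.5]
bar [518.3  68.3] [190.7   9.5] 7.0
px 253 214 449 rect [547.2 138.2] [73.9 47.2] 4.3 z [16.2 20.5 25.2]
px 306 238 453 rect [478.8  -5.4] [73.  46.5] 7.4 z [16.1 20.5 25.2]
px 256 245 456 rect [461.4 131.6] [72.8 47.1] 6.9 z [16.6 20.5 25.1]
q [-1.23  0.66  0.78  1.9  -0.64  0.84  1.61] at [413.2 349.1 181.6] [ 3.120e+00 -2.000e-03 -3.001e+00]
[423, 345, 70] shift [-0.93 -0.78 11.14] n 11.2 roll 0
[423, 345, 26] shift [-0.01 -0.1   4.4 ] n 4.4 roll 0
```

Call:
arm_command(series=[100,-0.4,-0.4,3.5,0,100,-0.8,-0.8,7,0,100,-0.9,-1,10,0,100,-0.9,-1.1,11,0,100,-0.9,-1.1,11.2,0])

```text
clock: 27.0
eef_pos: [424.3, 336.2, 68.4]
tool_rot: [3.123, -0.004, -3.01]
force: [0.3, -0.0, 0.1]
width: 85.1
gripper_force: 0.0
```

```bash
python3 - <<'E'
from h import *
plan([(422,341.5,26,0)])
E
```

```text
q [-1.09  0.81  0.61  1.97 -0.82  0.63  1.78] at [424.3 336.2  68.4] [ 3.123 -0.004 -3.01 ]
[422, 341.5, 26] shift [0.14 0.48 4.25] n 4.3 roll 0
```

Call:
arm_command(series=[100,0.2,0.2,2,0,100,0.3,0.3,3.5,0,100,0.3,0.3,4.2,0,100,0.3,0.3,4.2,0,0,0.3,0.3,4.2,0])

```text
clock: 27.42
eef_pos: [422.7, 341.8, 29.3]
tool_rot: [3.12, 0.001, -3.008]
force: [-1.2, 0.6, -0.0]
width: 75.5
gripper_force: 0.0
```

Call:
arm_command(series=[0,0,0,0,0,0,0,0,0,0,0,0,0,0,0,0,0,0,0,0,0,0,0,0,0])

```text
clock: 27.83
eef_pos: [422.7, 341.8, 30.0]
tool_rot: [3.119, 0.002, -3.008]
force: [-1.3, -1.3, 10.4]
width: 46.2
gripper_force: 59.6
```

Call:
arm_command(series=[0,0,0,-2,0,0,0,0,-5,0,0,0,0,-9,0,0,0,0,-13,0,0,0,0,-16,0])

```text
clock: 28.25
eef_pos: [423.1, 338.2, 191.5]
tool_rot: [3.12, 0.002, -3.009]
force: [0.5, 0.3, -1.0]
width: 45.7
gripper_force: 61.3
```

```bash
python3 - <<'E'
from h import *
c=np.array([518.3,68.3]);a=np.radians(7.0);X=np.array([np.sin(a),-np.cos(a)]);Y=np.array([np.cos(a),np.sin(a)])
t=tuple((c+68*X+46*Y).round(1))
plan([(480,175,175,0),(*t,165,0),(*t,16,0)])
E
```

```text
q [-1.22  0.65  0.8   1.89 -0.63  0.86  1.61] at [423.1 338.2 191.5] [ 3.120e+00  2.000e-03 -3.009e+00]
[480, 175, 175] shift [ -3.47 -16.96   1.29] n 17.4 roll 0
[np.float64(572.2), np.float64(6.4), 165] shift [ -6.91 -17.95   0.62] n 19.2 roll 0
[np.float64(572.2), np.float64(6.4), 16] shift [ 0.03 -0.33 14.9 ] n 14.9 roll 0
```

Call:
arm_command(series=[0,-0.7,-3.4,0.3,0,0,-1.4,-6.8,0.5,0,0,-2.1,-10.2,0.8,0,0,-2.8,-13.6,1,0,0,-3.5,-17,1.3,0])

```text
clock: 28.67
eef_pos: [480.0, 173.5, 172.2]
tool_rot: [3.12, 0.001, -3.008]
force: [0.8, 0.4, 0.3]
width: 45.7
gripper_force: 61.3
```

Call:
arm_command(series=[0,-1.4,-3.6,0.1,0,0,-2.8,-7.2,0.2,0,0,-4.2,-10.8,0.3,0,0,-5.6,-14.4,0.5,0,0,-6.9,-18,0.6,0])

```text
clock: 29.08
eef_pos: [572.6, 4.1, 162.2]
tool_rot: [3.12, 0.001, -3.008]
force: [1.0, 0.7, -0.8]
width: 45.5
gripper_force: 61.3
```

Call:
arm_command(series=[0,0,-0.1,3.5,0,0,0,-0.2,7,0,0,0,-0.3,10,0,0,0.1,-0.3,11.5,0,0,0.1,-0.3,12,0])

```text
clock: 29.5
eef_pos: [568.9, 5.2, 39.4]
tool_rot: [3.12, -0.005, -3.009]
force: [-0.5, -0.0, -0.9]
width: 46.0
gripper_force: 61.5
```

```bash
python3 - <<'E'
from h import *
plan([(572.2,6.4,18,0)])
E
```

```text
q [-0.38  0.87  0.54  1.89 -0.78  0.62  2.38] at [568.9   5.2  39.4] [ 3.12  -0.005 -3.009]
[572.2, 6.4, 18] shift [-0.35  0.03  2.13] n 2.2 roll 0
```

Call:
arm_command(series=[0,-0.2,0,1,0,0,-0.2,0,1.8,0,0,-0.2,0,1.9,0,0,-0.2,0,1.9,0,0,-0.2,0,1.9,0])

```text
clock: 29.92
eef_pos: [573.5, 5.8, 23.5]
tool_rot: [3.121, 0.001, -3.008]
force: [-0.0, -0.2, -1.1]
width: 45.8
gripper_force: 61.5
```

Call:
arm_command(series=[70,0,0,0,0,70,0,0,0,0,70,0,0,0,0,70,0,0,-1,0,70,0,0,-4,0])

```text
clock: 30.33
eef_pos: [570.3, 5.8, 60.6]
tool_rot: [3.119, -0.007, -3.008]
force: [-0.2, -0.9, 0.1]
width: 59.5
gripper_force: 0.0
```

Call:
arm_command(series=[100,0,0.1,-2,0,100,0,0.2,-5,0,100,0,0.4,-9,0,100,0,0.4,-11,0,100,0.4,2,-12,0])

```text
clock: 30.75
eef_pos: [569.4, 18.0, 187.9]
tool_rot: [3.124, 0.007, -3.013]
force: [0.4, -0.7, 0.3]
width: 85.6
gripper_force: 0.0
```

```bash
python3 - <<'E'
from h import *
plan([(545,180,185,0),(509,357,180,0)])
E
```

```text
q [-0.52  0.67  0.74  1.81 -0.6   0.89  2.2 ] at [569.4  18.  187.9] [ 3.124  0.007 -3.013]
[545, 180, 185] shift [ 0.34 16.37  0.57] n 16.4 roll 0
[509, 357, 180] shift [ 1.3  18.    0.81] n 18.1 roll 0
```

Call:
arm_command(series=[100,0.1,3.5,0,0,100,0.2,7,0,0,100,0.3,10.5,0,0,100,0.3,14,0,0,100,0.3,16.4,0,0])

```text
clock: 31.17
eef_pos: [540.6, 188.2, 187.2]
tool_rot: [3.118, -0.001, -3.005]
force: [0.6, -0.3, -0.6]
width: 85.2
gripper_force: 0.0
```

Call:
arm_command(series=[100,0.2,3.7,0,0,100,0.4,7.4,0,0,100,0.7,11,0,0,100,1,14.6,0.2,0,100,1.3,17.5,0.4,0])

```text
clock: 31.58
eef_pos: [504.3, 359.2, 187.0]
tool_rot: [3.119, -0.0, -3.006]
force: [1.0, 1.0, -0.7]
width: 85.2
gripper_force: 0.0
```

```bash
python3 - <<'E'
from h import *
backs('wrist',28,42,300,(360,580,300,400)); bar(); backs('top',10,40,60,(400,640,-60,200))
plan([(508.5,357,70,0)])
E
```

```text
px 270 195 4251 rect [509.2 356.8] [75.6 49.4] 8.7 z [34.8 36.2 37.4]
bar [518.7  67.8] [190.7   9.6] 8.1
px 301 206 438 rect [569.2   7.6] [72.8 46.5] 7.6 z [16.1 20.5 24.8]
px 253 214 443 rect [546.3 139. ] [72.7 47.2] 5.6 z [16.6 20.5 24.5]
px 305 238 447 rect [478.9  -4.5] [72.7 46.5] 7.3 z [15.8 20.3 24.4]
px 255 245 451 rect [460.9 132.1] [72.7 46.6] 7.0 z [16.7 20.5 24.9]
q [-1.09  0.75  0.77  1.68 -0.64  0.97  1.63] at [503.8 359.  186.2] [ 3.120e+00 -1.000e-03 -3.002e+00]
[508.5, 357, 70] shift [-0.45 -0.52 11.61] n 11.6 roll 0
```

Call:
arm_command(series=[100,-0.2,-0.2,3.5,-0.5,100,-0.3,-0.4,7,-0.5,100,-0.4,-0.5,10,-0.5,100,-0.4,-0.5,11.3,-0.5,100,-0.4,-0.5,11.6,-0.5])

```text
clock: 32.15
eef_pos: [509.0, 351.6, 68.2]
tool_rot: [3.123, -0.004, -3.001]
force: [0.1, -0.2, -0.5]
width: 85.4
gripper_force: 0.0
```

```bash
python3 - <<'E'
from h import *
plan([(507,355,27,0)])
E
```

```text
q [-1.01  0.89  0.65  1.75 -0.77  0.77  1.75] at [509.  351.6  68.2] [ 3.123 -0.004 -3.001]
[507, 355, 27] shift [0.13 0.28 4.13] n 4.1 roll 0
```

Call:
arm_command(series=[100,0.2,0.2,2,0,100,0.3,0.3,3.5,0,100,0.3,0.3,4,0,100,0.3,0.3,4,0,0,0.3,0.3,4,0])

```text
clock: 32.57
eef_pos: [507.8, 357.0, 31.7]
tool_rot: [3.12, 0.002, -3.0]
force: [0.7, 0.2, 0.9]
width: 75.2
gripper_force: 0.0
```

Call:
arm_command(series=[0,0,0,0,0,0,0,0,0,0,0,0,0,0,0,0,0,0,0,0,0,0,0,0,0])

```text
clock: 32.98
eef_pos: [511.4, 351.7, 34.2]
tool_rot: [3.126, 0.008, -3.003]
force: [0.6, -8.6, 20.7]
width: 12.4
gripper_force: 10.8
```

Call:
arm_command(series=[0,0,0,-2,0,0,0,0,-5,0,0,0,0,-9,0,0,0,0,-13,0,0,0,0,-16,0])

```text
clock: 33.4
eef_pos: [508.2, 353.5, 194.0]
tool_rot: [3.12, 0.003, -3.0]
force: [1.0, 0.6, 0.1]
width: -0.3
gripper_force: 0.0
```

```bash
python3 - <<'E'
from h import *
plan([(485,240,175,0),(462,132,165,0),(462,132,35,0)])
E
```

```text
q [-1.09  0.74  0.78  1.67 -0.63  0.98  1.63] at [508.2 353.5 194. ] [ 3.12e+00  3.00e-03 -3.00e+00]
[485, 240, 175] shift [  3.9  -10.95   1.65] n 11.7 roll 0
[462, 132, 165] shift [  3.8  -10.39   0.76] n 11.1 roll 0
[462, 132, 35] shift [ 0.04 -0.29 13.  ] n 13.0 roll 0
```

The grip slipped over the top because the TCP was about 4 mm too high. I reopen and look again.

Call:
arm_command(series=[100,0,0,0,0,100,0,0,0,0,100,0,0,0,0,100,0,0,0,0,100,0,0,0,0])

```text
clock: 33.82
eef_pos: [506.1, 353.4, 188.7]
tool_rot: [3.122, -0.002, -2.999]
force: [0.2, -0.7, -0.3]
width: 60.9
gripper_force: 0.0
```

```bash
python3 - <<'E'
from h import *
backs('wrist',15,60,300,(360,580,280,420)); bar()
plan([(508.5,357,70,0)])
E
```

```text
px 289 195 4310 rect [511.8 368.6] [80.7 51.2] 11.3 z [34.1 36.2 37.4]
bar [518.7  67.8] [190.7   9.6] 8.1
q [-1.09  0.75  0.77  1.68 -0.64  0.98  1.64] at [506.5 353.4 188.9] [ 3.122e+00 -2.000e-03 -3.000e+00]
[508.5, 357, 70] shift [-0.27  0.09 11.9 ] n 11.9 roll 0
```

Call:
arm_command(series=[100,-0.2,0.3,3.5,-1,100,-0.4,0.8,7,-2,100,-0.5,1.1,10,-2.4,100,-0.5,1.1,11.5,-2.4,100,-0.5,1.1,11.9,-2.4])

```text
clock: 34.33
eef_pos: [507.6, 366.8, 67.3]
tool_rot: [3.123, -0.005, -2.957]
force: [-0.6, -0.8, 0.3]
width: 85.7
gripper_force: 0.0
```

Call:
arm_command(series=[100,0,0,0,0,100,0,0,0,0,100,0,0,0,0,100,0,0,0,0,100,0,0,0,0])

```text
clock: 34.75
eef_pos: [510.7, 368.1, 72.6]
tool_rot: [3.12, 0.003, -2.958]
force: [0.3, 0.4, -0.7]
width: 85.5
gripper_force: 0.0
```

```bash
python3 - <<'E'
from h import *
backs('wrist',24,60,300,(360,580,280,420))
plan([(511.5,368.5,28,0)])
E
```

```text
px 276 228 10327 rect [509.1 368.6] [75.9 50.1] 11.3 z [34.7 36.2 37.3]
q [-1.03  0.89  0.64  1.73 -0.76  0.78  1.76] at [510.6 368.1  72.4] [ 3.120e+00  2.000e-03 -2.958e+00]
[511.5, 368.5, 28] shift [-0.09 -0.07  4.44] n 4.4 roll 0
```

Call:
arm_command(series=[100,0.1,0,2,-0.5,100,0.1,0,4,-0.8,100,0.1,0,4.5,-0.8,100,0.1,0,4.5,-0.8,0,0.1,0,4.5,-0.8])

```text
clock: 35.22
eef_pos: [509.4, 368.5, 27.0]
tool_rot: [3.121, 0.002, -2.944]
force: [0.8, -0.2, -0.9]
width: 75.2
gripper_force: 0.0
```

Call:
arm_command(series=[0,0,0,0,0,0,0,0,0,0,0,0,0,0,0,0,0,0,0,0,0,0,0,0,0])

```text
clock: 35.63
eef_pos: [509.9, 368.8, 28.2]
tool_rot: [3.12, 0.003, -2.944]
force: [-0.8, -1.0, 5.0]
width: 47.2
gripper_force: 60.6
```

Call:
arm_command(series=[0,0,0,-2,0,0,0,0,-5,0,0,0,0,-9,0,0,0,0,-13,0,0,0,0,-16,0])

```text
clock: 36.05
eef_pos: [510.5, 365.1, 190.3]
tool_rot: [3.12, 0.005, -2.944]
force: [0.7, -0.2, -0.6]
width: 47.4
gripper_force: 61.7
```

```bash
python3 - <<'E'
from h import *
plan([(485,240,175,2),(462,132,165,2),(462,132,35,0)])
E
```

```text
q [-1.09  0.75  0.76  1.65 -0.63  0.98  1.67] at [510.5 365.1 190.3] [ 3.12   0.005 -2.944]
[485, 240, 175] shift [  4.96 -11.8    1.25] n 12.9 roll 2
[462, 132, 165] shift [  4.02 -10.3    0.76] n 11.1 roll 2
[462, 132, 35] shift [ 0.04 -0.29 13.  ] n 13.0 roll 0
```

Call:
arm_command(series=[0,1,-2.5,0.2,0.4,0,2,-5,0.5,0.8,0,3,-7.5,0.8,1.2,0,4,-10,1,1.6,0,5,-11.8,1.2,2])

```text
clock: 36.47
eef_pos: [483.6, 237.4, 172.7]
tool_rot: [3.121, 0.002, -2.981]
force: [0.3, -0.5, 0.9]
width: 47.7
gripper_force: 61.7
```

Call:
arm_command(series=[0,0.8,-2,0.2,0.4,0,1.6,-4,0.3,0.8,0,2.4,-6.3,0.5,1.2,0,3.3,-8.5,0.6,1.6,0,4,-10.3,0.7,2])

```text
clock: 36.88
eef_pos: [460.5, 130.2, 163.3]
tool_rot: [3.121, 0.001, -3.015]
force: [-0.3, 0.4, -0.5]
width: 47.3
gripper_force: 61.7
```

Call:
arm_command(series=[0,0,-0.1,3,0,0,0,-0.2,6.5,0,0,0,-0.3,9.5,0,0,0,-0.3,10.5,0,0,0,-0.3,10.5,0])

```text
clock: 37.3
eef_pos: [459.6, 130.7, 56.0]
tool_rot: [3.121, -0.004, -3.014]
force: [0.2, -0.2, 0.2]
width: 47.0
gripper_force: 61.9
```

```bash
python3 - <<'E'
from h import *
plan([(462,132,31,0)])
E
```

```text
q [-0.65  0.76  0.5   2.14 -0.88  0.47  2.25] at [459.6 130.7  56. ] [ 3.121 -0.004 -3.014]
[462, 132, 31] shift [-0.26  0.04  2.5 ] n 2.5 roll 0
```

Call:
arm_command(series=[0,-0.1,0,1.3,0,0,-0.1,0,2.4,0,0,-0.1,0,2.7,0,0,-0.1,0,2.7,0,0,-0.1,0,2.7,0])

```text
clock: 37.72
eef_pos: [462.4, 131.9, 31.6]
tool_rot: [3.12, 0.001, -3.013]
force: [0.1, -0.3, -0.2]
width: 46.8
gripper_force: 61.9
```

Call:
arm_command(series=[70,0,0,0,0,70,0,0,0,0,70,0,0,0,0,70,0,0,-1,0,70,0,0,-4,0])

```text
clock: 38.13
eef_pos: [459.9, 130.8, 69.0]
tool_rot: [3.121, -0.006, -3.013]
force: [0.7, 0.9, 1.2]
width: 59.4
gripper_force: 0.0
```

Call:
arm_command(series=[70,0,0,-3,0,70,0,0,-6,0,70,0,0,-10,0,70,0.8,3,-11,0,70,1.6,6,-11,0])

```text
clock: 38.55
eef_pos: [441.4, 185.8, 185.5]
tool_rot: [3.119, 0.007, -3.018]
force: [1.0, 1.6, -1.0]
width: 59.6
gripper_force: 0.0
```

```bash
python3 - <<'E'
from h import *
bar(); backs('top',10,55,60,(400,640,-60,200)); tilt()
p,d,m=grab('top'); save('t2.png',cv2.resize(p[160:300,140:350],None,fx=2,fy=2))
E
```

```text
bar [518.7  67.8] [190.7   9.6] 8.1
px 301 206 446 rect [569.9   7.3] [74.2 47.5] 7.7 z [16.2 20.8 25. ]
px 253 214 447 rect [546.7 138.8] [72.6 47.5] 4.5 z [16.3 20.3 24.9]
px 306 238 457 rect [479.2  -4.7] [73.3 47.4] 8.2 z [16.2 20.6 24.9]
px 256 246 422 rect [459.7 131.4] [73.6 47.4] 7.7 z [29.6 34.5 38.9]
q [-0.98  0.57  0.78  2.06 -0.63  0.76  1.91] at [436.6 191.6 182.3] [ 3.117e+00 -1.000e-03 -3.005e+00] tilt deg 1.44 toward az 100.0 t 38.65 F 1.1
```

View pics/t2.png

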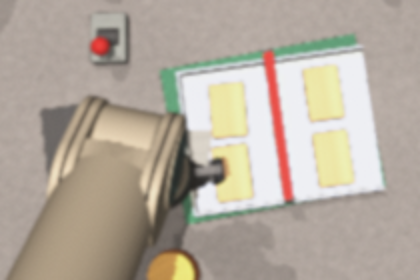

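All five backs lie in the tray: px (301,206), (253,214), (306,238), and two stacked at (256,246). Next I grip the tray by the bar, whose centre is at (518.7, 67.8).

```bash
python3 - <<'E'
from h import *
plan([(500,95,185,-0.5),(518.5,67.8,150,0),(518.5,67.8,60,0)])
E
```

```text
q [-0.98  0.57  0.79  2.06 -0.63  0.76  1.92] at [437.5 188.9 182.1] [ 3.119e+00 -1.000e-03 -3.008e+00]
[500, 95, 185] shift [ -4.94 -10.13  -0.52] n 11.3 roll -0.5
[518.5, 67.8, 150] shift [-1.45 -3.03  3.43] n 4.8 roll 0
[518.5, 67.8, 60] shift [-0.  -0.2  9. ] n 9.0 roll 0
```

Call:
arm_command(series=[60,-1.3,-2.6,0,0,60,-2.6,-5.2,0,0,60,-3.9,-7.8,0,0,60,-5.2,-10.4,0,0,60,-6.4,-13.1,0,0])

```text
clock: 39.12
eef_pos: [519.5, 62.2, 178.9]
tool_rot: [3.121, -0.001, -3.014]
force: [-0.1, -0.1, 0.4]
width: 51.4
gripper_force: 0.0
```

Call:
arm_command(series=[60,0,0,3,0,60,0,-0.1,5,0,60,0,-0.1,5,0,60,0,-0.1,5,0,60,0,-0.1,5,0])

```text
clock: 39.53
eef_pos: [519.4, 63.9, 129.8]
tool_rot: [3.121, 0.001, -3.014]
force: [-0.3, 0.1, 0.2]
width: 51.3
gripper_force: 0.0
```

```bash
python3 - <<'E'
from h import *
plan([(518.5,67.8,60,0)])
p,d,m=grab('wrist'); save('w3.png',p); bar()
E
```

```text
q [-0.59  0.7   0.68  1.98 -0.7   0.71  2.22] at [519.4  63.9 129.8] [ 3.121e+00  1.000e-03 -3.014e+00]
[518.5, 67.8, 60] shift [0.04 0.25 6.99] n 7.0 roll 0
bar [451.3  59.9] [60.3  8.4] 7.8
```

View pics/w3.png

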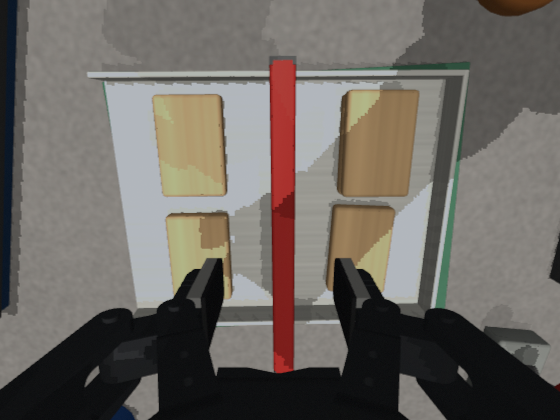

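The bar (column 284) is midway between the fingers (213 and 345). I descend and close on it.

Call:
arm_command(series=[60,0,0.1,2,0,60,0,0.2,4,0,60,0,0.2,6,0,60,0,0.2,7,0,60,0,0.2,7,0])

```text
clock: 40.05
eef_pos: [517.7, 68.4, 58.2]
tool_rot: [3.12, -0.002, -3.013]
force: [-0.9, 0.5, -0.1]
width: 51.3
gripper_force: 0.0
```

Call:
arm_command(series=[0,0,0,0,0,0,0,0,0,0,0,0,0,0,0,0,0,0,0,0,0,0,0,0,0])

```text
clock: 40.47
eef_pos: [519.4, 68.0, 60.5]
tool_rot: [3.121, 0.002, -3.013]
force: [-0.6, 0.9, 6.6]
width: 13.2
gripper_force: 59.1
```

Call:
arm_command(series=[0,0,0,0,0,0,0,0,-0.5,0,0,0,0,-1,0,0,0,0,-2,0,0,0,0,-3,0])

```text
clock: 40.88
eef_pos: [518.0, 67.3, 89.7]
tool_rot: [3.121, -0.001, -3.014]
force: [0.2, 0.6, -4.5]
width: 12.8
gripper_force: 58.6
```

```bash
python3 - <<'E'
from h import *
tilt(); s=monitor.read_state(); print(s['force'],s['torque'],s['width'])
p,d,m=grab('side'); save('s3.png',p)
E
```

```text
q [-0.56  0.75  0.61  2.   -0.77  0.63  2.27] at [518.   67.3  89.7] [ 3.121e+00 -1.000e-03 -3.014e+00] tilt deg 1.2 toward az 101.0 t 40.8833 F 4.6
[ 0.23269102  0.58142177 -4.51090022] [-0.11566476 -0.04049225 -0.00460205] 12.82359537880203
```

View pics/s3.png

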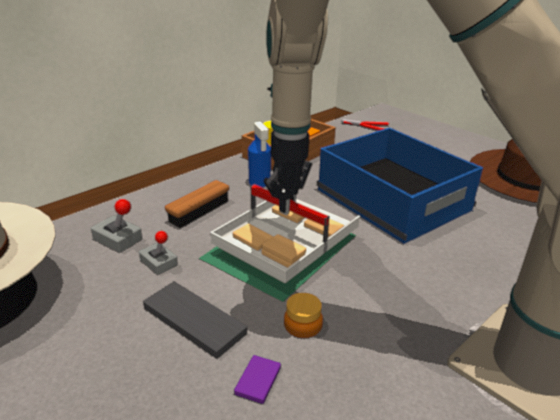

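The tray is held level with all backs in it. I carry it up and round to azimuth -60° while turning its back/side to what will be the downhill side.

```bash
python3 - <<'E'
from h import *
plan([(518,67,200,0),(515,-10,300,0),(490,-110,380,8),(440,-220,420,10),(375,-330,440,10),(310,-430,460,10)])
E
```

```text
q [-0.56  0.75  0.61  2.   -0.77  0.63  2.27] at [519.4  67.1  91.6] [ 3.121e+00  2.000e-03 -3.014e+00]
[518, 67, 200] shift [  0.12   0.23 -10.84] n 10.8 roll 0
[515, -10, 300] shift [  1.26  -7.39 -10.16] n 12.6 roll 0
[490, -110, 380] shift [ 3.74 -9.43 -8.21] n 13.0 roll 8
[440, -220, 420] shift [  4.87 -10.97  -4.23] n 12.7 roll 10
[375, -330, 440] shift [  4.36 -11.97  -2.23] n 12.9 roll 10
[310, -430, 460] shift [  2.57 -11.61  -2.2 ] n 12.1 roll 10
```

Call:
arm_command(series=[0,0,0,-1.5,0,0,0,0,-3.5,0,0,0,0.1,-6,0,0,0,0.1,-8.5,0,0,0.1,0.2,-11,0])

```text
clock: 41.35
eef_pos: [517.3, 66.6, 200.6]
tool_rot: [3.121, -0.0, -3.014]
force: [1.3, 0.8, -5.2]
width: 13.1
gripper_force: 59.2
```

Call:
arm_command(series=[0,0.2,-1,-2.3,0,0,0.4,-2.2,-4.5,0,0,0.7,-3.7,-6.5,0,0,1,-5.5,-8.4,0,0,1.2,-7.4,-10.2,0])

```text
clock: 41.77
eef_pos: [514.6, -10.5, 300.9]
tool_rot: [3.12, -0.0, -3.013]
force: [0.0, 0.5, -4.6]
width: 13.1
gripper_force: 59.2
```

Call:
arm_command(series=[0,0.7,-1.9,-1.7,1,0,1.5,-3.8,-3.4,2.5,0,2.2,-5.7,-5,4.5,0,3,-7.6,-6.7,6,0,3.7,-9.4,-8.2,8])

```text
clock: 42.18
eef_pos: [489.8, -111.1, 380.9]
tool_rot: [3.12, -0.003, 3.128]
force: [-0.3, 0.7, -5.5]
width: 13.2
gripper_force: 59.2
```

Call:
arm_command(series=[0,1,-2.2,-1,2,0,2,-4.4,-1.8,4,0,3,-6.6,-2.6,6,0,4,-8.8,-3.4,8,0,4.9,-11,-4.2,10])

```text
clock: 42.6
eef_pos: [439.2, -220.9, 420.0]
tool_rot: [3.121, -0.007, 2.953]
force: [-0.1, -0.5, -4.1]
width: 13.0
gripper_force: 59.2
```

Call:
arm_command(series=[0,0.9,-2.4,-0.5,2,0,1.8,-4.8,-0.9,4,0,2.7,-7.2,-1.4,6,0,3.5,-9.6,-1.8,8,0,4.4,-12,-2.2,10])

```text
clock: 43.02
eef_pos: [374.2, -330.8, 439.7]
tool_rot: [3.122, -0.01, 2.779]
force: [0.3, -0.5, -5.1]
width: 13.2
gripper_force: 59.2
```

Call:
arm_command(series=[0,0.6,-2.4,-0.5,2,0,1.1,-4.8,-1,4,0,1.7,-7.2,-1.4,6,0,2.2,-9.5,-1.8,8,0,2.6,-11.6,-2.2,10])

```text
clock: 43.43
eef_pos: [308.5, -430.7, 459.9]
tool_rot: [3.125, -0.013, 2.603]
force: [1.1, -0.3, -4.7]
width: 13.5
gripper_force: 59.2
```

```bash
python3 - <<'E'
from h import *
tilt(); plan([(290,-500,540,0),(290,-500,640,0)])
E
```

```text
q [ 0.22  0.45  1.11  1.47 -0.4   1.5   2.36] at [ 308.5 -430.7  459.9] [ 3.125 -0.013  2.603] tilt deg 1.24 toward az 98.0 t 43.4333 F 4.8
q [ 0.22  0.45  1.11  1.47 -0.4   1.5   2.36] at [ 308.5 -430.7  459.9] [ 3.125 -0.013  2.603]
[290, -500, 540] shift [-1.86 -6.76 -8.16] n 10.8 roll 0
[290, -500, 640] shift [  0.13   0.17 -10.  ] n 10.0 roll 0
```

Call:
arm_command(series=[0,-0.4,-1.4,-1.6,0,0,-0.8,-2.8,-3.2,0,0,-1.2,-4.2,-5,0,0,-1.6,-5.5,-6.6,0,0,-1.9,-6.8,-8.2,0])

```text
clock: 43.85
eef_pos: [291.7, -500.1, 540.9]
tool_rot: [3.125, -0.013, 2.606]
force: [0.7, 0.2, -5.1]
width: 13.2
gripper_force: 59.2
```

Call:
arm_command(series=[0,0,0,-1.5,0,0,0,0,-3,0,0,0,0,-4.5,0,0,0,0,-6,0,0,0,0,-7.5,0])

```text
clock: 44.27
eef_pos: [292.0, -501.0, 615.7]
tool_rot: [3.125, -0.014, 2.605]
force: [0.5, -1.3, -5.3]
width: 13.1
gripper_force: 59.2
```

Call:
arm_command(series=[0,0,0,-1,0,0,0,0,-2,0,0,0,0,-3,0,0,0,0,-5,0,0,0,0,-8,0])

```text
clock: 44.68
eef_pos: [287.9, -496.4, 648.9]
tool_rot: [3.132, -0.002, 2.605]
force: [-0.2, -0.6, -5.5]
width: 13.1
gripper_force: 59.2
```

Call:
arm_command(series=[0,0,0,-3,0,0,0,0,-6,0,0,0,0,-9,0,0,0,0,-12,0,0,0,0,-15,0])

```text
clock: 45.1
eef_pos: [272.7, -471.5, 681.6]
tool_rot: [-3.128, 0.041, 2.605]
force: [-0.1, 0.0, -5.8]
width: 13.1
gripper_force: 59.2
```

```bash
python3 - <<'E'
from h import *
tilt(); plan([(310,-537,640,0)])
E
```

```text
q [ 0.91  0.34  0.17  0.78 -0.07  1.98  2.08] at [ 272.7 -471.5  681.6] [-3.128  0.041  2.605] tilt deg 2.48 toward az -49.0 t 45.1 F 5.8
q [ 0.91  0.34  0.17  0.78 -0.07  1.98  2.08] at [ 272.7 -471.5  681.6] [-3.128  0.041  2.605]
[310, -537, 640] shift [-6.37 -3.66  4.48] n 8.6 roll 0
```

Call:
arm_command(series=[0,0,0,-6,0,0,0,0,-10,0,0,0,0,-15,0,0,0,0,-20,0,0,0,0,-20,0])

```text
clock: 45.52
eef_pos: [255.3, -441.3, 711.2]
tool_rot: [-3.107, 0.081, 2.608]
force: [-0.1, -0.9, -4.6]
width: 13.3
gripper_force: 59.2
```

Call:
arm_command(series=[0,-1.2,-0.7,-4,0,0,-2.4,-1.4,-8,0,0,-3.6,-2.1,-12,0,0,-4.8,-2.8,-16,0,0,-6,-3.5,-20,0])

```text
clock: 45.93
eef_pos: [257.5, -447.3, 727.8]
tool_rot: [-3.085, 0.12, 2.61]
force: [0.1, 0.2, -5.5]
width: 13.1
gripper_force: 59.3
```

Call:
arm_command(series=[0,-1.2,-0.7,-4,0,0,-2.4,-1.4,-8,0,0,-3.6,-2.1,-12,0,0,-4.8,-2.8,-16,0,0,-6,-3.5,-20,0])

```text
clock: 46.35
eef_pos: [256.7, -448.1, 746.9]
tool_rot: [-3.062, 0.16, 2.612]
force: [-0.6, -0.1, -4.4]
width: 13.0
gripper_force: 59.3
```

Call:
arm_command(series=[0,-1.2,-0.7,-4,0,0,-2.4,-1.4,-8,0,0,-3.6,-2.1,-12,0,0,-4.8,-2.8,-16,0,0,-6,-3.5,-20,0])

```text
clock: 46.77
eef_pos: [253.9, -445.2, 767.3]
tool_rot: [-3.038, 0.201, 2.616]
force: [0.3, -0.5, -5.4]
width: 12.7
gripper_force: 59.3
```

```bash
python3 - <<'E'
from h import *
tilt()
E
```

```text
q [ 0.87  0.23  0.22  0.71 -0.07  1.98  2.08] at [ 253.9 -445.2  767.3] [-3.038  0.201  2.616] tilt deg 12.95 toward az -57.0 t 46.7667 F 5.4
```

Call:
arm_command(series=[0,-1.5,-0.8,-4,0,0,-3,-1.6,-8,0,0,-4.5,-2.4,-12,0,0,-6,-3.3,-16,0,0,-7.5,-4.2,-20,0])

```text
clock: 47.18
eef_pos: [254.5, -445.6, 785.5]
tool_rot: [-3.016, 0.24, 2.621]
force: [-0.0, 0.1, -5.0]
width: 13.1
gripper_force: 59.3
```

Call:
arm_command(series=[0,-1.5,-0.8,-4,0,0,-3,-1.6,-8,0,0,-4.5,-2.4,-12,0,0,-6,-3.3,-16,0,0,-7.5,-4.2,-20,0])

```text
clock: 47.6
eef_pos: [252.6, -441.9, 805.2]
tool_rot: [-2.992, 0.28, 2.626]
force: [-0.1, -0.1, -4.6]
width: 13.2
gripper_force: 59.3
```

Call:
arm_command(series=[0,-1.5,-0.8,-4,0,0,-3,-1.6,-8,0,0,-4.5,-2.4,-12,0,0,-6,-3.3,-16,0,0,-7.5,-4.2,-20,0])

```text
clock: 48.02
eef_pos: [248.5, -434.7, 826.2]
tool_rot: [-2.967, 0.32, 2.633]
force: [-0.6, -0.5, -5.8]
width: 12.6
gripper_force: 59.3
```

Call:
arm_command(series=[0,-1.5,-0.8,-4,0,0,-3,-1.6,-8,0,0,-4.5,-2.4,-12,0,0,-6,-3.3,-16,0,0,-7.5,-4.2,-20,0])

```text
clock: 48.43
eef_pos: [242.9, -424.8, 846.7]
tool_rot: [-2.943, 0.359, 2.641]
force: [-0.9, -0.6, -5.2]
width: 13.1
gripper_force: 59.3
```

Call:
arm_command(series=[0,-1.5,-0.8,-4,0,0,-3,-1.6,-8,0,0,-4.5,-2.4,-12,0,0,-6,-3.3,-16,0,0,-7.5,-4.2,-20,0])

```text
clock: 48.85
eef_pos: [235.7, -412.3, 867.3]
tool_rot: [-2.917, 0.398, 2.65]
force: [0.1, -0.1, -5.7]
width: 13.2
gripper_force: 59.3
```

```bash
python3 - <<'E'
from h import *
tilt()
E
```

```text
q [ 0.75  0.13  0.36  0.58 -0.08  1.98  2.07] at [ 235.7 -412.3  867.3] [-2.917  0.398  2.65 ] tilt deg 26.02 toward az -59.0 t 48.85 F 5.7
```

Call:
arm_command(series=[0,-2.6,-1.4,-2,0,0,-5.2,-2.8,-4,0,0,-7.8,-4.2,-6,0,0,-10.4,-5.6,-8,0,0,-13,-7,-10,0])

```text
clock: 49.27
eef_pos: [259.4, -450.7, 876.7]
tool_rot: [-2.893, 0.434, 2.66]
force: [-0.3, -0.1, -5.3]
width: 12.9
gripper_force: 59.6
```

Call:
arm_command(series=[0,-2.6,-1.4,-2,0,0,-5.2,-2.8,-4,0,0,-7.8,-4.2,-6,0,0,-10.4,-5.6,-8,0,0,-13,-7,-10,0])

```text
clock: 49.68
eef_pos: [276.0, -477.1, 886.5]
tool_rot: [-2.867, 0.471, 2.671]
force: [-0.0, 0.1, -4.9]
width: 12.9
gripper_force: 59.6
```

Call:
arm_command(series=[0,-2.6,-1.4,-2,0,0,-5.2,-2.8,-4,0,0,-7.8,-4.2,-6,0,0,-10.4,-5.6,-8,0,0,-13,-7,-10,0])

```text
clock: 50.1
eef_pos: [287.2, -494.5, 897.2]
tool_rot: [-2.841, 0.507, 2.682]
force: [-0.7, 0.0, -4.9]
width: 13.0
gripper_force: 59.6
```

Call:
arm_command(series=[0,-2.6,-1.4,-2,0,0,-5.2,-2.8,-4,0,0,-7.8,-4.2,-6,0,0,-10.4,-5.6,-8,0,0,-13,-7,-10,0])

```text
clock: 50.52
eef_pos: [294.1, -505.1, 908.9]
tool_rot: [-2.815, 0.541, 2.695]
force: [0.1, -0.5, -5.3]
width: 13.1
gripper_force: 59.6
```

```bash
python3 - <<'E'
from h import *
tilt()
E
```

```text
q [ 0.91  0.34  0.34  0.2  -0.23  1.98  2.07] at [ 294.1 -505.1  908.9] [-2.815  0.541  2.695] tilt deg 35.73 toward az -59.0 t 50.5167 F 5.3
```

Call:
arm_command(series=[0,0,0,-4,0,0,0,0,-8,0,0,0,0,-12,0,0,0,0,-16,0,0,0,0,-20,0])

```text
clock: 50.93
eef_pos: [241.7, -417.3, 950.2]
tool_rot: [-2.788, 0.575, 2.709]
force: [0.8, 0.5, -4.4]
width: 13.1
gripper_force: 59.8
```

Call:
arm_command(series=[0,0,0,-4,0,0,0,0,-8,0,0,0,0,-12,0,0,0,0,-16,0,0,0,0,-20,0])

```text
clock: 51.35
eef_pos: [197.6, -353.5, 971.2]
tool_rot: [-2.762, 0.608, 2.713]
force: [0.3, -0.3, -5.6]
width: 13.1
gripper_force: 59.7
```

Call:
arm_command(series=[0,0,0,-4,0,0,0,0,-8,0,0,0,0,-12,0,0,0,0,-16,0,0,0,0,-20,0])

```text
clock: 51.77
eef_pos: [179.3, -333.5, 979.6]
tool_rot: [-2.757, 0.631, 2.73]
force: [-1.7, -0.2, -4.5]
width: 13.1
gripper_force: 59.8
```

```bash
python3 - <<'E'
from h import *
tilt()
E
```

```text
q [ 0.98 -0.03  0.01  0.46  0.02  1.98  2.03] at [ 179.3 -333.5  979.6] [-2.757  0.631  2.73 ] tilt deg 41.54 toward az -58.0 t 51.7667 F 4.8
```

Call:
arm_command(series=[0,-2.6,-1.4,-2,0,0,-5.2,-2.8,-4,0,0,-7.8,-4.2,-6,0,0,-10.4,-5.6,-8,0,0,-13,-7,-10,0])

```text
clock: 52.18
eef_pos: [192.3, -360.5, 996.9]
tool_rot: [-2.726, 0.666, 2.744]
force: [-0.3, -0.6, -4.2]
width: 12.9
gripper_force: 60.0
```

Call:
arm_command(series=[0,-2.6,-1.4,-2,0,0,-5.2,-2.8,-4,0,0,-7.8,-4.2,-6,0,0,-10.4,-5.6,-8,0,0,-13,-7,-10,0])

```text
clock: 52.6
eef_pos: [203.8, -376.2, 1011.8]
tool_rot: [-2.693, 0.7, 2.766]
force: [0.6, -0.3, -4.6]
width: 13.2
gripper_force: 60.0
```

```bash
python3 - <<'E'
from h import *
tilt(); p,d,m=grab('side'); save('s4.png',p)
plan([(300,-450,850,0),(380,-420,680,0),(450,-390,510,0),(520,-360,420,0)])
E
```

```text
q [ 0.73  0.08  0.45  0.28 -0.16  1.98  2.07] at [ 203.8 -376.2 1011.8] [-2.693  0.7    2.766] tilt deg 46.42 toward az -58.0 t 52.6 F 4.7
q [ 0.74  0.08  0.45  0.28 -0.16  1.98  2.07] at [ 204.2 -376.8 1011.4] [-2.693  0.699  2.766]
[300, -450, 850] shift [ 1.51  5.62 19.29] n 20.1 roll 0
[380, -420, 680] shift [ 6.09 12.57 12.92] n 19.0 roll 0
[450, -390, 510] shift [ 6.8  11.98 12.54] n 18.6 roll 0
[520, -360, 420] shift [1.65 9.32 7.03] n 11.8 roll 0
```

View pics/s4.png

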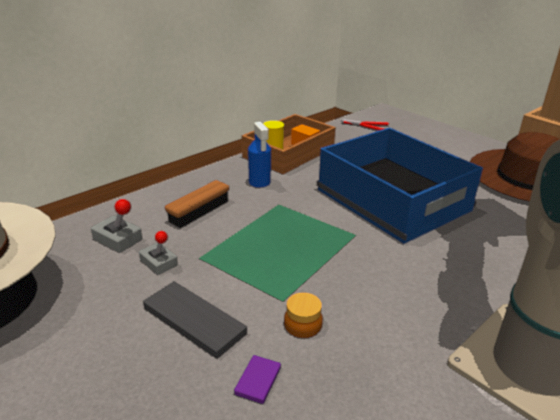

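```bash
cat >> h.py <<'E'
def nose():
    s=monitor.read_state(); M=Ro.from_euler('xyz',s['tool_rot']).as_matrix(); n=-M[:,1]; t=M[:,2]
    w=np.array([0,0,-1.])-t*(-t[2]); w/=np.linalg.norm(w)
    print('nose',n.round(2),'roll to downhill deg',np.degrees(np.arctan2(np.cross(n,w)@t,n@w)).round(1),'nose pitch down',np.degrees(np.arcsin(-n[2])).round(1))
E
python3 - <<'E'
from h import *
nose(); plan([(285,-450,900,0),(360,-440,750,0),(430,-420,600,0),(495,-385,460,0),(531,-352,340,0)])
E
```

```text
nose [-0.59 -0.74  0.33] roll to downhill deg 117.3 nose pitch down -19.4
q [ 0.74  0.08  0.45  0.28 -0.16  1.98  2.07] at [ 204.2 -376.8 1011.4] [-2.693  0.699  2.766]
[285, -450, 900] shift [-0.64  3.07 15.27] n 15.6 roll 0
[360, -440, 750] shift [ 4.59 10.14 12.59] n 16.8 roll 0
[430, -420, 600] shift [ 5.23 10.58 11.78] n 16.7 roll 0
[495, -385, 460] shift [ 5.36 11.05  9.98] n 15.8 roll 0
[531, -352, 340] shift [6.09 8.53 7.62] n 13.0 roll 0
```

Call:
arm_command(series=[0,0,0.6,2,0,0,-0.2,1.2,5,0,0,-0.4,1.8,8.4,0,0,-0.5,2.4,11.8,0,0,-0.6,3.1,15.3,0])

```text
clock: 53.07
eef_pos: [285.0, -449.4, 898.4]
tool_rot: [-2.693, 0.7, 2.767]
force: [0.3, -1.9, -4.0]
width: 13.2
gripper_force: 60.0
```

Call:
arm_command(series=[0,0.9,2,2.5,0,0,1.8,4,5,0,0,2.7,6,7.5,0,0,3.6,8,10,0,0,4.6,10.1,12.6,0])

```text
clock: 53.48
eef_pos: [359.7, -439.5, 747.7]
tool_rot: [-2.694, 0.699, 2.766]
force: [0.0, -0.5, -4.3]
width: 12.8
gripper_force: 60.0
```

Call:
arm_command(series=[0,1,2.1,2.4,0,0,2,4.2,4.8,0,0,3.1,6.3,7.1,0,0,4.2,8.4,9.4,0,0,5.2,10.6,11.8,0])

```text
clock: 53.9
eef_pos: [429.6, -419.6, 597.3]
tool_rot: [-2.695, 0.699, 2.765]
force: [0.2, -1.6, -4.6]
width: 13.1
gripper_force: 60.0
```

Call:
arm_command(series=[0,1.1,2.2,2,0,0,2.1,4.4,4,0,0,3.2,6.6,6,0,0,4.3,8.8,8,0,0,5.4,11,10,0])

```text
clock: 54.32
eef_pos: [494.7, -384.9, 457.5]
tool_rot: [-2.696, 0.699, 2.765]
force: [0.2, -0.5, -4.1]
width: 12.9
gripper_force: 60.0
```

```bash
python3 - <<'E'
from h import *
tilt();nose(); plan([(531,-352,350,0),(531,-352,292,0)])
E
```

```text
q [0.31 0.12 0.06 1.98 0.95 0.55 0.7 ] at [ 494.7 -384.9  457.5] [-2.696  0.699  2.765] tilt deg 46.34 toward az -58.0 t 54.3167 F 4.1
nose [-0.59 -0.74  0.33] roll to downhill deg 117.1 nose pitch down -19.3
q [0.31 0.12 0.06 1.98 0.95 0.55 0.7 ] at [ 494.7 -384.9  457.5] [-2.696  0.699  2.765]
[531, -352, 350] shift [5.26 8.11 6.78] n 11.8 roll 0
[531, -352, 292] shift [3.73 1.91 4.  ] n 5.8 roll 0
```

Call:
arm_command(series=[0,1,1.6,1.4,0,0,2.1,3.2,2.7,0,0,3.2,4.9,4.1,0,0,4.3,6.6,5.5,0,0,5.3,8.1,6.8,0])

```text
clock: 54.73
eef_pos: [531.1, -351.4, 349.3]
tool_rot: [-2.698, 0.698, 2.766]
force: [0.7, -0.2, -4.3]
width: 13.0
gripper_force: 60.1
```

Call:
arm_command(series=[0,0.9,0.5,1,0,0,1.8,0.9,2,0,0,2.7,1.4,3,0,0,3.7,1.9,4,0,0,3.7,1.9,4,0])

```text
clock: 55.15
eef_pos: [529.6, -351.2, 289.3]
tool_rot: [-2.698, 0.692, 2.766]
force: [-1.5, 1.1, -5.6]
width: 13.1
gripper_force: 60.1
```

```bash
python3 - <<'E'
from h import *
tilt();nose(); s=monitor.read_state(); print(s['force'])
p,d,m=grab('side'); save('s5.png',p[60:320,260:560])
E
```

```text
q [ 0.18  0.39  0.12  2.18  1.71  0.47 -0.27] at [ 529.6 -351.2  289.3] [-2.698  0.692  2.766] tilt deg 45.92 toward az -58.0 t 55.15 F 5.9
nose [-0.59 -0.74  0.33] roll to downhill deg 117.4 nose pitch down -19.3
[-1.48857579  1.10295794 -5.55000733]
```

View pics/s5.png

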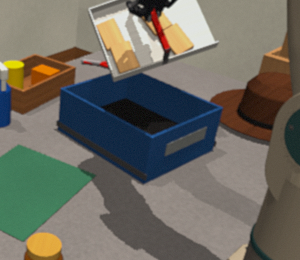

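The tray is tilted 46° over the tub, with all backs resting against its side and back lips. I turn about the tool z to bring the open edge downhill.

Call:
arm_command(series=[0,0,0,0,4,0,0,0,0,10,0,0,0,0,17,0,0,0,0,24,0,0,0,0,31])

```text
clock: 55.62
eef_pos: [531.4, -353.4, 295.1]
tool_rot: [3.064, 0.807, 2.02]
force: [0.4, 0.8, -5.4]
width: 13.0
gripper_force: 60.1
```

Call:
arm_command(series=[0,0,0,0,7,0,0,0,0,14,0,0,0,0,21,0,0,0,0,28,0,0,0,0,35])

```text
clock: 56.03
eef_pos: [531.3, -353.4, 295.1]
tool_rot: [2.555, 0.596, 1.257]
force: [0.8, -0.1, -4.1]
width: 13.1
gripper_force: 60.1
```

Call:
arm_command(series=[0,0,0,0,7,0,0,0,0,14,0,0,0,0,21,0,0,0,0,28,0,0,0,0,35])

```text
clock: 56.45
eef_pos: [531.4, -353.7, 295.5]
tool_rot: [2.35, 0.198, 0.747]
force: [-0.3, -0.9, -4.3]
width: 13.3
gripper_force: 60.1
```

Call:
arm_command(series=[0,0,0,0,7,0,0,0,0,14,0,0,0,0,16,0,0,0,0,16,0,0,0,0,16])

```text
clock: 56.87
eef_pos: [531.5, -353.9, 295.6]
tool_rot: [2.33, 0.003, 0.558]
force: [0.2, 0.4, -2.6]
width: 13.1
gripper_force: 60.3
```

```bash
python3 - <<'E'
from h import *
tilt();nose(); s=monitor.read_state(); print(s['force'])
p,d,m=grab('side'); save('s6.png',p[60:320,260:560])
E
```

```text
q [ 0.32  0.38 -0.07  2.17  1.7   0.55 -2.27] at [ 531.5 -353.9  295.6] [2.33  0.003 0.558] tilt deg 46.52 toward az -58.0 t 56.8667 F 2.6
nose [-0.37  0.58 -0.73] roll to downhill deg 0.2 nose pitch down 46.5
[ 0.21015343  0.41059742 -2.58213542]
```

View pics/s6.png

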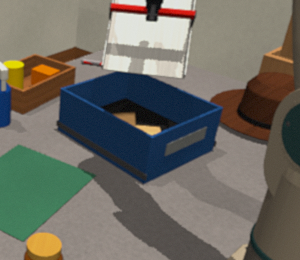

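The side view shows an empty tray, with the weight down from 4.7 to 2.6 N, and the backs in the tub. I check the tub from above, then plan the swing for undoing the tilt.

```bash
python3 - <<'E'
from h import *
D=np.load('top0.npz'); W=pts(D['d'],D); z=W[...,2]; v_,u_=np.mgrid[:420,:560]
m=(u_<200)&(v_>330)&(z>15)&(D['d']>0); comps(m,W)
backs('top',25,125,40,(330,640,-420,-130))
p,d,mm=grab('top'); H=hsv(p);g=((H[...,0]>50)&(H[...,0]<90)&(H[...,1]>80)); V,U=np.nonzero(g); k=(U>200)&(U<350)&(V>160)&(V<290)
K=mm['mtx'];R=mm['R'];t=mm['t'];C=-R.T@t;U=U[k];V=V[k]
r=np.stack([(U-K[0,2])/K[0,0],(V-K[1,2])/K[1,1],np.ones(len(U))],-1)@R
P=C+r*((3-C[2])/r[:,2])[:,None]; print('mat',rect(P),len(P))
plan([(510,-330,420,0),(470,-220,470,-20),(480,-80,470,-26),(480,60,460,-26),(430,190,450,-26)])
E
```

```text
px 60 418 99 rect [ 41.2 599.1] [92.5  9.1] -90.0 z [111.5 115.4 118.9]
px 386 224 938 rect [ 500.1 -210.7] [191.3  78.6] -48.5 z [30.9 43.8 59. ]
mat (array([523.8,  79.6]), array([274.9, 215.6]), -79.7) 7583
q [ 0.32  0.38 -0.07  2.17  1.7   0.55 -2.27] at [ 531.2 -353.7  294.9] [2.33  0.003 0.558]
[510, -330, 420] shift [ -0.59   6.91 -10.88] n 12.9 roll 0
[470, -220, 470] shift [  2.41  -4.25 -11.75] n 12.7 roll -20
[480, -80, 470] shift [10.42 -4.5  -8.25] n 14.0 roll -26
[480, 60, 460] shift [11.54 -0.84 -7.94] n 14.0 roll -26
[430, 190, 450] shift [10.46 -0.62 -9.24] n 14.0 roll -26
```

Call:
arm_command(series=[0,0,0.9,-1.5,0,0,-0.1,2.4,-3.5,0,0,-0.3,4,-6,0,0,-0.4,5.5,-8.4,0,0,-0.6,6.9,-10.9,0])

```text
clock: 57.43
eef_pos: [509.1, -329.5, 420.7]
tool_rot: [2.332, 0.004, 0.557]
force: [0.3, -1.2, -4.1]
width: 13.1
gripper_force: 60.3
```

Call:
arm_command(series=[0,0.5,-0.8,-2.3,-4,0,1,-1.7,-4.7,-8,0,1.4,-2.5,-7,-12,0,1.9,-3.4,-9.4,-16,0,2.4,-4.2,-11.7,-20])

```text
clock: 57.85
eef_pos: [468.7, -219.5, 470.0]
tool_rot: [2.364, 0.257, 0.805]
force: [0.7, -0.0, -2.4]
width: 13.1
gripper_force: 60.3
```

Call:
arm_command(series=[0,2,-0.9,-1.6,-5,0,4.1,-1.8,-3.3,-10,0,6.2,-2.7,-4.9,-15,0,8.3,-3.6,-6.6,-20,0,10.4,-4.5,-8.2,-26])

```text
clock: 58.27
eef_pos: [479.5, -79.6, 469.7]
tool_rot: [2.515, 0.553, 1.182]
force: [0.6, -0.1, -2.6]
width: 13.2
gripper_force: 60.3
```

Call:
arm_command(series=[0,2.3,-0.2,-1.6,-5,0,4.6,-0.3,-3.2,-10,0,6.9,-0.5,-4.8,-15,0,9.2,-0.7,-6.4,-20,0,11.5,-0.8,-7.9,-26])

```text
clock: 58.68
eef_pos: [480.0, 60.0, 459.6]
tool_rot: [2.836, 0.763, 1.697]
force: [0.1, -0.4, -2.4]
width: 12.8
gripper_force: 60.3
```

```bash
python3 - <<'E'
from h import *
tilt();nose(); plan([(430,190,450,-26),(330,310,440,-30),(190,390,430,-30),(40,420,420,0)])
backs('top',25,125,40,(330,640,-420,-130))
E
```

```text
q [-0.25  0.23 -0.59  1.87  0.9   1.47 -0.89] at [480.   60.  459.6] [2.836 0.763 1.697] tilt deg 46.4 toward az -58.0 t 58.6833 F 2.4
nose [-0.92 -0.33 -0.22] roll to downhill deg 72.5 nose pitch down 12.6
q [-0.25  0.23 -0.59  1.87  0.9   1.47 -0.89] at [480.   60.  459.6] [2.836 0.763 1.697]
[430, 190, 450] shift [10.44 -0.58 -9.25] n 14.0 roll -26
[330, 310, 440] shift [ 11.59  -0.48 -10.51] n 15.7 roll -30
[190, 390, 430] shift [13.01  0.51 -9.57] n 16.2 roll -30
[40, 420, 420] shift [13.3   3.28 -6.87] n 15.3 roll 0
px 393 244 2843 rect [ 465.3 -251.5] [195.3 179.4] -40.1 z [29.8 43.5 58.9]
```

Call:
arm_command(series=[0,2.1,-0.1,-1.8,-5,0,4.2,-0.2,-3.7,-10,0,6.3,-0.3,-5.5,-15,0,8.4,-0.4,-7.4,-20,0,10.4,-0.6,-9.2,-26])

```text
clock: 59.15
eef_pos: [430.5, 189.2, 449.7]
tool_rot: [-2.988, 0.798, 2.338]
force: [0.9, 0.8, -3.4]
width: 12.9
gripper_force: 60.3
```

Call:
arm_command(series=[0,2.3,-0.1,-2.1,-6,0,4.6,-0.2,-4.2,-12,0,6.9,-0.3,-6.3,-18,0,9.3,-0.4,-8.4,-24,0,11.6,-0.5,-10.5,-30])

```text
clock: 59.57
eef_pos: [330.4, 309.3, 439.2]
tool_rot: [-2.562, 0.602, 2.982]
force: [-0.1, 0.0, -2.4]
width: 13.1
gripper_force: 60.3
```

```bash
python3 - <<'E'
from h import *
tilt();nose(); plan([(190,390,420,-30),(40,420,410,0),(-100,420,400,0)])
E
```

```text
q [-0.73  0.5  -0.84  1.62  0.76  1.93 -0.43] at [330.4 309.3 439.2] [-2.562  0.602  2.982] tilt deg 46.38 toward az -58.0 t 59.5667 F 2.4
nose [-0.44 -0.78  0.45] roll to downhill deg 128.6 nose pitch down -26.8
q [-0.73  0.5  -0.84  1.62  0.76  1.93 -0.43] at [330.4 309.3 439.2] [-2.562  0.602  2.982]
[190, 390, 420] shift [13.58  0.97 -8.99] n 16.3 roll -30
[40, 420, 410] shift [13.31  3.29 -6.86] n 15.3 roll 0
[-100, 420, 400] shift [13.21  1.05 -4.63] n 14.0 roll 0
```

```bash
python3 - <<'E'
from h import *
plan([(290,335,360,-10),(170,395,340,-20),(40,410,340,0),(-100,410,350,0),(-200,370,350,0)])
E
```

```text
q [-0.73  0.5  -0.84  1.62  0.76  1.93 -0.43] at [330.4 309.3 439.2] [-2.562  0.602  2.982]
[290, 335, 360] shift [8.11 3.8  2.34] n 9.3 roll -10
[170, 395, 340] shift [11.46  2.32 -6.88] n 13.6 roll -20
[40, 410, 340] shift [11.61  1.45 -5.87] n 13.1 roll 0
[-100, 410, 350] shift [12.68 -0.3  -6.01] n 14.0 roll 0
[-200, 370, 350] shift [10.34 -2.69 -1.34] n 10.8 roll 0
```

Call:
arm_command(series=[0,1.6,0.7,0.4,-2,0,3.2,1.5,0.9,-4,0,4.8,2.3,1.4,-6,0,6.4,3,1.9,-8,0,8.1,3.8,2.3,-10])

```text
clock: 59.98
eef_pos: [291.6, 333.4, 358.8]
tool_rot: [-2.473, 0.503, -3.138]
force: [0.2, 0.1, -2.7]
width: 12.9
gripper_force: 60.3
```

Call:
arm_command(series=[0,2.3,0.5,-1.4,-4,0,4.6,0.9,-2.7,-8,0,6.9,1.4,-4.1,-12,0,9.2,1.9,-5.5,-16,0,11.5,2.3,-6.9,-20])

```text
clock: 60.4
eef_pos: [170.8, 394.5, 338.6]
tool_rot: [-2.365, 0.269, -2.854]
force: [0.6, 0.3, -2.4]
width: 13.0
gripper_force: 60.3
```

```bash
python3 - <<'E'
from h import *
tilt();nose(); plan([(40,410,340,0),(-100,410,350,0),(-200,370,350,0)])
E
```

```text
q [-1.03  0.72 -0.91  1.62  0.63  1.93 -0.36] at [170.8 394.5 338.6] [-2.365  0.269 -2.854] tilt deg 46.54 toward az -58.0 t 60.4 F 2.5
nose [ 0.02 -0.74  0.68] roll to downhill deg 158.5 nose pitch down -42.5
q [-1.03  0.72 -0.91  1.62  0.63  1.93 -0.36] at [170.8 394.5 338.6] [-2.365  0.269 -2.854]
[40, 410, 340] shift [11.64  1.36 -6.03] n 13.2 roll 0
[-100, 410, 350] shift [12.68 -0.35 -6.02] n 14.0 roll 0
[-200, 370, 350] shift [10.34 -2.71 -1.33] n 10.8 roll 0
```

Call:
arm_command(series=[0,2.3,0.2,-1.2,0,0,4.6,0.3,-2.4,0,0,6.9,0.4,-3.6,0,0,9.3,0.6,-4.8,0,0,11.6,0.8,-6,0])

```text
clock: 60.82
eef_pos: [40.5, 405.7, 343.8]
tool_rot: [-2.366, 0.272, -2.857]
force: [-0.5, 0.2, -2.8]
width: 12.7
gripper_force: 60.3
```

Call:
arm_command(series=[0,2.5,0,-1.2,0,0,5,0,-2.4,0,0,7.6,0,-3.6,0,0,10.1,0,-4.8,0,0,12.6,0,-6,0])

```text
clock: 61.23
eef_pos: [-98.7, 408.8, 351.2]
tool_rot: [-2.366, 0.273, -2.857]
force: [0.8, -0.4, -2.9]
width: 13.3
gripper_force: 60.3
```

```bash
python3 - <<'E'
from h import *
tilt();nose(); plan([(-200,370,350,0)])
E
```

```text
q [-1.55  0.75 -0.79  1.44  0.33  1.96 -0.67] at [-98.7 408.8 351.2] [-2.366  0.273 -2.857] tilt deg 46.54 toward az -58.0 t 61.2333 F 3.1
nose [ 0.02 -0.74  0.67] roll to downhill deg 158.2 nose pitch down -42.4
q [-1.55  0.75 -0.79  1.44  0.33  1.96 -0.67] at [-98.7 408.8 351.2] [-2.366  0.273 -2.857]
[-200, 370, 350] shift [10.44 -2.59 -1.38] n 10.8 roll 0
```

Good. I continue to azimuth ~120 and then push up and outward to remove the tilt.

Call:
arm_command(series=[0,2.1,-0.5,-0.3,0,0,4.2,-1,-0.6,0,0,6.3,-1.6,-0.8,0,0,8.4,-2.1,-1.1,0,0,10.4,-2.6,-1.4,0])

```text
clock: 61.65
eef_pos: [-199.3, 369.8, 350.4]
tool_rot: [-2.367, 0.274, -2.857]
force: [0.5, 0.4, -2.5]
width: 12.7
gripper_force: 60.3
```

```bash
python3 - <<'E'
from h import *
tilt(); s=monitor.read_state(); p=s['eef_pos']; to(*(p+np.array([0,0,100]))); to(*(p+100*np.array([-.53,.848,0])))
E
```

```text
q [-1.71  0.76 -0.8   1.42  0.22  1.93 -0.83] at [-199.3  369.8  350.4] [-2.367  0.274 -2.857] tilt deg 46.53 toward az -58.0 t 61.65 F 2.6
shift cm [-2.7  -6.73 -6.88] len 10.0 roll deg None
shift cm [ 2.6   6.37 -7.26] len 10.0 roll deg None
```

Call:
arm_command(series=[0,0,0,-1,0,0,0,0,-2,0,0,0,0,-3,0,0,0,0,-4,0,0,0,0,-5,0])

```text
clock: 62.07
eef_pos: [-212.9, 393.8, 372.7]
tool_rot: [-2.351, 0.278, -2.853]
force: [0.1, 0.8, -4.3]
width: 12.9
gripper_force: 60.3
```

Call:
arm_command(series=[0,0,0,-1,0,0,0,0,-2,0,0,0,0,-4,0,0,0,0,-7,0,0,0,0,-10,0])

```text
clock: 62.48
eef_pos: [-239.6, 413.9, 431.3]
tool_rot: [-2.558, 0.233, -2.935]
force: [-0.8, 1.2, -4.8]
width: 12.6
gripper_force: 60.2
```

Call:
arm_command(series=[0,0,0,-4,0,0,0,0,-8,0,0,0,0,-12,0,0,0,0,-16,0,0,0,0,-20,0])

```text
clock: 62.9
eef_pos: [-253.9, 438.0, 621.0]
tool_rot: [-3.023, 0.048, -3.074]
force: [9.7, 2.9, 4.7]
width: 13.3
gripper_force: 60.5
```

```bash
python3 - <<'E'
from h import *
tilt()
E
```

```text
q [-2.49  0.37  0.64  0.98 -0.22  1.98 -0.31] at [-253.9  438.   621. ] [-3.023  0.048 -3.074] tilt deg 7.29 toward az -64.0 t 62.9 F 11.1
```

Call:
arm_command(series=[0,0,0,-4,0,0,0,0,-8,0,0,0,0,-12,0,0,0,0,-16,0,0,0,0,-20,0])

```text
clock: 63.32
eef_pos: [-261.1, 427.6, 621.0]
tool_rot: [-3.002, 0.036, -3.043]
force: [0.4, -0.5, -2.8]
width: 13.3
gripper_force: 60.3
```

Call:
arm_command(series=[0,0,0,-4,0,0,0,0,-8,0,0,0,0,-12,0,0,0,0,-16,0,0,0,0,-20,0])

```text
clock: 63.73
eef_pos: [-255.0, 417.7, 641.9]
tool_rot: [-3.041, 0.017, -3.044]
force: [-0.3, 0.5, -3.4]
width: 13.1
gripper_force: 60.4
```

```bash
python3 - <<'E'
from h import *
tilt();nose()
E
```

```text
q [-2.21  0.29  0.09  0.97 -0.06  1.98 -0.47] at [-255.   417.7  641.9] [-3.041  0.017 -3.044] tilt deg 5.83 toward az -75.0 t 63.7333 F 3.4
nose [ 0.09 -0.99  0.1 ] roll to downhill deg 170.2 nose pitch down -5.7
```

Call:
arm_command(series=[0,-2.4,0.4,-1,0,0,-4.8,0.8,-2,0,0,-7.2,1.2,-4,0,0,-9.6,1.6,-6,0,0,-12,2,-8,0])

```text
clock: 64.15
eef_pos: [-145.6, 442.8, 661.9]
tool_rot: [-3.079, 0.009, -3.046]
force: [-0.0, 0.3, -3.2]
width: 13.1
gripper_force: 60.3
```

Call:
arm_command(series=[0,0,0,-4,0,0,0,0,-8,0,0,0,0,-12,0,0,0,0,-16,0,0,0,0,-20,0])

```text
clock: 64.57
eef_pos: [-144.2, 431.1, 680.6]
tool_rot: [-3.12, -0.002, -3.043]
force: [-0.2, -0.1, -3.1]
width: 13.4
gripper_force: 60.4
```

```bash
python3 - <<'E'
from h import *
tilt();nose()
E
```

```text
q [-2.12  0.2   0.24  0.99 -0.06  1.98 -0.23] at [-144.2  431.1  680.6] [-3.120e+00 -2.000e-03 -3.043e+00] tilt deg 1.23 toward az -90.0 t 64.5667 F 3.1
nose [ 0.1  -0.99  0.02] roll to downhill deg -174.7 nose pitch down -1.2
```

```bash
python3 - <<'E'
from h import *
plan([(-30,440,600,0),(110,430,520,-1),(245,380,430,-2),(370,300,340,-2),(465,190,270,0),(523.8,85,220,0),(523.8,79.6,110,0)])
E
```

```text
q [-2.12  0.2   0.24  0.99 -0.06  1.98 -0.23] at [-144.2  431.1  680.6] [-3.120e+00 -2.000e-03 -3.043e+00]
[-30, 440, 600] shift [-11.47  -0.06   8.04] n 14.0 roll 0
[110, 430, 520] shift [-13.85  -2.2    8.02] n 16.2 roll -1
[245, 380, 430] shift [-12.85  -6.33   9.11] n 17.0 roll -2
[370, 300, 340] shift [-11.19  -9.59   9.17] n 17.4 roll -2
[465, 190, 270] shift [ -7.34 -12.41   7.24] n 16.1 roll 0
[523.8, 85, 220] shift [ -3.86 -11.3    5.23] n 13.0 roll 0
[523.8, 79.6, 110] shift [ 0.06 -0.3  11.01] n 11.0 roll 0
```

Call:
arm_command(series=[0,-2,0,1.2,0,0,-4.3,0,2.8,0,0,-6.7,0,4.5,0,0,-9,0,6.2,0,0,-11.5,0,8,0])

```text
clock: 64.98
eef_pos: [-28.8, 440.7, 599.5]
tool_rot: [-3.12, -0.002, -3.043]
force: [-0.1, 1.3, -2.0]
width: 13.2
gripper_force: 60.3
```

Call:
arm_command(series=[0,-2.8,-0.4,1.6,0,0,-5.5,-0.9,3.2,0,0,-8.3,-1.3,4.8,-0.5,0,-11,-1.8,6.4,-1,0,-13.8,-2.2,8,-1])

```text
clock: 65.4
eef_pos: [111.0, 430.1, 519.7]
tool_rot: [-3.12, -0.003, -3.026]
force: [0.4, 1.5, -2.1]
width: 12.9
gripper_force: 60.3
```

Call:
arm_command(series=[0,-2.6,-1.3,1.8,0,0,-5.2,-2.5,3.6,-0.5,0,-7.7,-3.8,5.4,-1,0,-10.3,-5,7.2,-1.5,0,-12.8,-6.3,9.1,-2])

```text
clock: 65.82
eef_pos: [245.4, 380.4, 429.8]
tool_rot: [-3.121, -0.003, -2.991]
force: [-0.2, 0.7, -3.7]
width: 13.2
gripper_force: 60.3
```

Call:
arm_command(series=[0,-2.2,-1.9,1.8,0,0,-4.5,-3.8,3.6,-0.5,0,-6.7,-5.7,5.4,-1,0,-9,-7.7,7.3,-1.5,0,-11.2,-9.6,9.2,-2])

```text
clock: 66.23
eef_pos: [370.3, 299.9, 339.3]
tool_rot: [-3.121, -0.004, -2.956]
force: [-0.6, 1.6, -1.9]
width: 12.9
gripper_force: 60.3
```

Call:
arm_command(series=[0,-1.5,-2.5,1.4,0,0,-2.9,-5,2.9,0,0,-4.4,-7.4,4.3,0,0,-5.9,-9.9,5.8,0,0,-7.3,-12.4,7.2,0])

```text
clock: 66.65
eef_pos: [464.5, 190.1, 269.5]
tool_rot: [-3.121, -0.005, -2.956]
force: [-0.4, 0.2, -1.6]
width: 13.0
gripper_force: 60.3
```

Call:
arm_command(series=[0,-1,-2.8,1.3,0,0,-1.9,-5.6,2.6,0,0,-2.8,-8.2,3.8,0,0,-3.5,-10.3,4.7,0,0,-3.9,-11.3,5.2,0])

```text
clock: 67.07
eef_pos: [523.6, 82.3, 219.5]
tool_rot: [-3.119, -0.006, -2.961]
force: [-0.4, 0.3, -2.6]
width: 13.0
gripper_force: 60.3
```

```bash
python3 - <<'E'
from h import *
tilt();nose(); plan([(523.8,79.6,100,0),(523.8,79.6,62,0)])
p,d,m=grab('side'); save('s7.png',p[120:330,150:450])
E
```

```text
q [-0.58  0.53  0.54  1.87 -0.32  0.84  1.87] at [523.6  82.3 219.5] [-3.119 -0.006 -2.961] tilt deg 1.33 toward az -94.0 t 67.0667 F 2.6
nose [ 0.18 -0.98  0.02] roll to downhill deg -166.1 nose pitch down -1.3
q [-0.58  0.53  0.54  1.87 -0.32  0.84  1.87] at [523.6  82.3 219.5] [-3.119 -0.006 -2.961]
[523.8, 79.6, 100] shift [-0.04  0.   11.96] n 12.0 roll 0
[523.8, 79.6, 62] shift [-0.02  0.09  3.8 ] n 3.8 roll 0
```

View pics/s7.png

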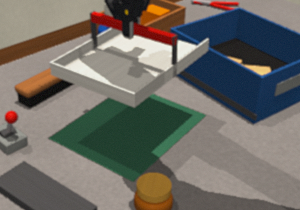

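The empty tray hangs level over the mat. I lower and release it.

Call:
arm_command(series=[0,0,0,2.5,0,0,0,0,5.5,0,0,0,0,8.5,0,0,0,0,11,0,0,0,0,12,0])

```text
clock: 67.53
eef_pos: [520.6, 84.3, 97.8]
tool_rot: [-3.122, -0.01, -2.956]
force: [-0.6, 0.1, -3.1]
width: 12.7
gripper_force: 60.3
```

Call:
arm_command(series=[0,0,0,0.8,0,0,0,0,1.6,0,0,0,0,2.4,0,0,0,0,3,0,0,0,0.1,3.4,0])

```text
clock: 67.95
eef_pos: [523.6, 83.2, 67.1]
tool_rot: [-3.121, -0.003, -2.958]
force: [-0.4, -0.4, -3.7]
width: 13.0
gripper_force: 60.3
```

Call:
arm_command(series=[0,0,0,0,0,0,0,0,0,0,0,0,0,0,0,0,0,0,0,0,0,0,0,0,0])

```text
clock: 68.37
eef_pos: [523.4, 83.3, 67.5]
tool_rot: [-3.121, -0.003, -2.958]
force: [-0.3, -0.4, -2.7]
width: 13.1
gripper_force: 60.3
```

```bash
python3 - <<'E'
from h import *
tilt(); plan([(523.8,79.6,61,0)])
E
```

```text
q [-0.46  0.74  0.37  1.99 -0.49  0.5   2.  ] at [523.4  83.3  67.5] [-3.121e+00 -3.000e-03 -2.958e+00] tilt deg 1.18 toward az -87.0 t 68.3667 F 2.7
q [-0.46  0.74  0.37  1.99 -0.49  0.5   2.  ] at [523.4  83.3  67.5] [-3.121e+00 -3.000e-03 -2.958e+00]
[523.8, 79.6, 61] shift [ 0.03 -0.35  0.65] n 0.7 roll 0
```

Call:
arm_command(series=[0,0,-0.2,0.2,0,0,0,-0.3,0.4,0,0,0,-0.3,0.6,0,0,0,-0.3,0.6,0,30,0,-0.3,0.6,0])

```text
clock: 68.78
eef_pos: [524.0, 79.9, 61.2]
tool_rot: [-3.121, -0.003, -2.959]
force: [0.7, 0.2, 0.2]
width: 23.9
gripper_force: 0.0
```

Call:
arm_command(series=[50,0,0,0,0,50,0,0,0,0,50,0,0,0,0,50,0,0,-1.5,0,50,0,0,-4,0])

```text
clock: 69.2
eef_pos: [521.9, 80.8, 99.6]
tool_rot: [-3.121, -0.009, -2.958]
force: [-0.3, 0.2, 0.4]
width: 42.8
gripper_force: 0.0
```

Call:
arm_command(series=[50,0,0,-3,0,50,0,0,-6,0,50,0,0,-9,0,50,0,0,-11,0,50,0,0,-12,0])

```text
clock: 69.62
eef_pos: [525.1, 83.7, 223.9]
tool_rot: [-3.122, 0.001, -2.958]
force: [-0.2, 0.2, 0.4]
width: 42.6
gripper_force: 0.0
```

```bash
python3 - <<'E'
from h import *
tilt(); plan([(570,190,220,0),(600,300,200,0),(590,303.5,130,0)])
p,d,m=grab('wrist'); save('w8.png',p)
E
```

```text
q [-0.59  0.52  0.55  1.87 -0.33  0.84  1.87] at [525.1  83.7 223.9] [-3.122e+00  1.000e-03 -2.958e+00] tilt deg 1.15 toward az -77.0 t 69.6167 F 0.5
q [-0.59  0.52  0.55  1.87 -0.33  0.84  1.87] at [525.1  83.7 223.9] [-3.122e+00  1.000e-03 -2.958e+00]
[570, 190, 220] shift [-6.36  9.64  0.2 ] n 11.5 roll 0
[600, 300, 200] shift [-4.96 10.31  1.8 ] n 11.6 roll 0
[590, 303.5, 130] shift [0.93 0.67 6.99] n 7.1 roll 0
```

View pics/w8.png

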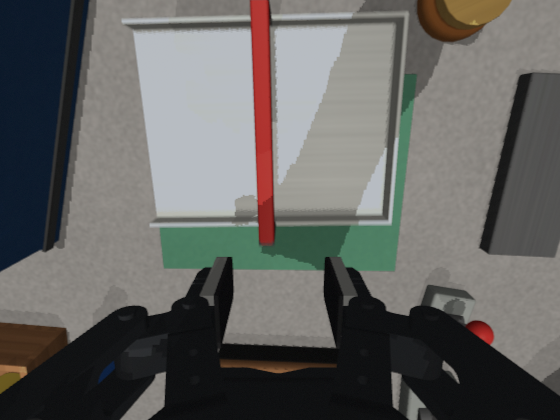

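The wrist view shows the tray sitting towards -x and -y of the mat, with green visible at the bottom and right. Either it was knocked or it slid in the grip, so I move aside and measure.

Call:
arm_command(series=[50,-1.3,1.9,0,0,50,-2.6,3.8,0,0,50,-3.9,5.8,0,0,50,-5.2,7.7,0,0,50,-6.4,9.6,0.2,0])

```text
clock: 70.08
eef_pos: [568.9, 190.6, 215.4]
tool_rot: [-3.121, -0.005, -2.958]
force: [1.2, -0.2, 0.2]
width: 42.8
gripper_force: 0.0
```

Call:
arm_command(series=[50,-1,2.1,0.3,0,50,-2,4.1,0.6,0,50,-3,6.2,0.9,0,50,-4,8.3,1.3,0,50,-5,10.3,1.8,0])

```text
clock: 70.5
eef_pos: [598.9, 300.6, 194.5]
tool_rot: [-3.121, -0.006, -2.958]
force: [0.1, 0.5, -0.1]
width: 42.3
gripper_force: 0.0
```

```bash
python3 - <<'E'
from h import *
bar(); tilt()
p,d,m=grab('top'); W=pts(d,m); z=W[...,2];H=hsv(p)
q=(W[...,0]>380)&(W[...,0]<660)&(W[...,1]>-100)&(W[...,1]<260)&(z>2)&(z<40)&(H[...,1]<45)&(H[...,2]>110)&(d>0)
comps(q,W,200)
backs('top',25,125,40,(330,640,-420,-130))
s=np.linalg.norm
E
```

```text
bar [466.9  57.4] [188.1   8.8] 11.6
q [-0.8   0.76  0.51  1.49 -0.39  1.01  1.57] at [598.6 306.7 192.7] [-3.125 -0.006 -2.952] tilt deg 1.02 toward az -98.0 t 70.55 F 5.2
px 308 238 3136 rect [479.8 -16.3] [214.7 131.1] 11.8 z [ 3.   6.8 13.9]
px 258 244 2798 rect [462.7 129. ] [189.2 131.1] 10.5 z [ 3.1  7.2 27.3]
px 393 244 2855 rect [ 465.9 -252.1] [197.2 179.5] -39.8 z [29.5 43.5 58.8]
```

The tray was knocked (bar now at (466.9, 57.4), still flat and turned 11.6°); the backs remain in the tub. I re-grip it and put it back.

```bash
python3 - <<'E'
from h import *
plan([(533,182,180,-0.5),(467,57.4,165,0),(467,57.4,130,0),(467,57.4,61,0)])
E
```

```text
q [-0.8   0.76  0.52  1.49 -0.39  1.01  1.57] at [598.  301.4 193.6] [-3.121 -0.007 -2.955]
[533, 182, 180] shift [  8.59 -10.49   1.64] n 13.7 roll -0.5
[467, 57.4, 165] shift [  8.88 -10.91   1.79] n 14.2 roll 0
[467, 57.4, 130] shift [-0.03  0.07  3.5 ] n 3.5 roll 0
[467, 57.4, 61] shift [-0.05  0.14  6.9 ] n 6.9 roll 0
```

Call:
arm_command(series=[60,1.7,-2.1,0.3,0,60,3.4,-4.2,0.6,0,60,5.1,-6.3,0.9,-0.5,60,6.8,-8.4,1.2,-0.5,60,8.6,-10.5,1.6,-0.5])

```text
clock: 71.07
eef_pos: [532.9, 177.4, 182.5]
tool_rot: [-3.12, -0.005, -2.951]
force: [1.5, -0.5, 0.1]
width: 51.4
gripper_force: 0.0
```

Call:
arm_command(series=[60,2.2,-2.7,0.4,0,60,4.4,-5.4,0.9,0,60,6.6,-8.1,1.3,0,60,8.3,-10.2,1.7,0,60,8.9,-10.9,1.8,0])

```text
clock: 71.48
eef_pos: [463.6, 50.5, 167.2]
tool_rot: [-3.12, -0.008, -2.957]
force: [0.3, -0.1, 1.1]
width: 51.3
gripper_force: 0.0
```

Call:
arm_command(series=[60,0,0,1,0,60,0,0,2,0,60,0,0,3,0,60,0,0,3.5,0,60,0,0,3.5,0])

```text
clock: 71.9
eef_pos: [466.6, 54.7, 131.7]
tool_rot: [-3.121, -0.006, -2.95]
force: [-0.3, 1.5, 0.4]
width: 50.6
gripper_force: 0.0
```

```bash
python3 - <<'E'
from h import *
plan([(467,57.4,61,0)])
p,d,m=grab('wrist'); W=pts(d,m);H=hsv(p)
q=((H[...,0]<8)|(H[...,0]>172))&(H[...,1]>120)&(W[...,2]>60)&(d>0)&(W[...,2]<100); comps(q,W,300)
E
```

```text
q [-0.49  0.58  0.44  2.11 -0.42  0.54  2.01] at [466.6  54.7 131.7] [-3.121 -0.006 -2.95 ]
[467, 57.4, 61] shift [-0.14  0.4   7.06] n 7.1 roll 0
px 281 211 6874 rect [468.4  56.3] [194.4  13.5] 11.7 z [89.  90.2 91.3]
```

Call:
arm_command(series=[60,0,0.1,2,0,60,-0.1,0.2,4,0,60,-0.2,0.3,6,0,60,-0.2,0.3,7.1,0,60,-0.2,0.3,7.1,0])

```text
clock: 72.37
eef_pos: [468.0, 56.9, 60.2]
tool_rot: [-3.121, -0.007, -2.95]
force: [-0.2, -0.4, -0.2]
width: 51.4
gripper_force: 0.0
```

Call:
arm_command(series=[0,0,0,0,0,0,0,0,0,0,0,0,0,0,0,0,0,0,0,0,0,0,0,0,0])

```text
clock: 72.78
eef_pos: [469.6, 57.0, 62.8]
tool_rot: [-3.121, -0.002, -2.949]
force: [-0.1, -0.9, 5.8]
width: 12.8
gripper_force: 59.0
```

Call:
arm_command(series=[0,0,0,0,0,0,0,0,-1,0,0,0,0,-2,0,0,0,0,-3,0,0,0,0,-4,0])

```text
clock: 73.2
eef_pos: [468.8, 57.9, 102.3]
tool_rot: [-3.121, -0.004, -2.949]
force: [-0.4, -0.2, -3.8]
width: 12.5
gripper_force: 58.8
```

```bash
python3 - <<'E'
from h import *
tilt(); plan([(523,80,101,1),(523.5,79.6,61,0)])
E
```

```text
q [-0.46  0.63  0.39  2.12 -0.47  0.47  2.04] at [468.8  57.9 102.3] [-3.121 -0.004 -2.949] tilt deg 1.18 toward az -89.0 t 73.2 F 3.8
q [-0.46  0.63  0.39  2.12 -0.47  0.47  2.04] at [468.8  57.9 102.3] [-3.121 -0.004 -2.949]
[523, 80, 101] shift [-5.75  1.13  0.09] n 5.9 roll 1
[523.5, 79.6, 61] shift [-0.06  0.03  4.  ] n 4.0 roll 0
```

Call:
arm_command(series=[0,-1.4,0.3,0,0,0,-2.8,0.5,0,0.5,0,-4.2,0.8,0,1,0,-5.7,1.1,0,1,0,-5.7,1.1,0,1])

```text
clock: 73.62
eef_pos: [526.2, 81.3, 101.7]
tool_rot: [-3.121, 0.001, -2.965]
force: [1.2, 0.5, -3.0]
width: 12.7
gripper_force: 58.8
```

Call:
arm_command(series=[0,0,0,0.8,0,0,0,0,1.6,0,0,0,0,2.4,0,0,0,0,3.2,0,0,0,0,3.9,0])

```text
clock: 74.03
eef_pos: [521.9, 78.3, 61.8]
tool_rot: [-3.122, -0.005, -2.967]
force: [-11.1, -2.0, 56.5]
width: 12.7
gripper_force: 69.4
```

```bash
python3 - <<'E'
from h import *
tilt()
E
```

```text
q [-0.45  0.75  0.36  2.   -0.5   0.49  2.02] at [521.9  78.3  61.8] [-3.122 -0.005 -2.967] tilt deg 1.17 toward az -94.0 t 74.0333 F 57.6
```

Call:
arm_command(series=[0,0,0,-0.2,0,50,0,0,-0.2,0,50,0,0,-0.2,0,50,0,0,-0.2,0,50,0,0,-1.5,0])

```text
clock: 74.45
eef_pos: [521.3, 78.7, 75.6]
tool_rot: [-3.121, -0.007, -2.967]
force: [0.3, -0.2, 0.0]
width: 42.6
gripper_force: 0.0
```

Call:
arm_command(series=[50,0,0,-3,0,50,0,0,-6,0,50,0,0,-9,0,50,0,0,-12,0,50,0,0,-13,0])

```text
clock: 74.87
eef_pos: [525.0, 81.5, 210.9]
tool_rot: [-3.121, 0.003, -2.967]
force: [0.7, -0.3, 0.0]
width: 42.6
gripper_force: 0.0
```

```bash
python3 - <<'E'
from h import *
plan([(560,200,205,0),(585,303,200,0),(585,303,100,0)])
p,d,m=grab('wrist'); W=pts(d,m);H=hsv(p)
q=((H[...,0]<8)|(H[...,0]>172))&(H[...,1]>120)&(W[...,2]>60)&(d>0)&(W[...,2]<100); comps(q,W,300)
E
```

```text
q [-0.58  0.54  0.55  1.89 -0.35  0.81  1.89] at [525.   81.5 210.9] [-3.121e+00  3.000e-03 -2.967e+00]
[560, 200, 205] shift [-5.5  11.07  0.38] n 12.4 roll 0
[585, 303, 200] shift [-4.25  9.72  0.31] n 10.6 roll 0
[585, 303, 100] shift [ 0.03  0.2  10.  ] n 10.0 roll 0
px 277 179 3757 rect [521.1  78.3] [196.   13.4] 10.0 z [89.  90.2 91.3]
px 492 337 436 rect [622.8 305.4] [22.1 14.7] 70.8 z [76.5 86.4 92.1]
```

The tray is back on the mat at (521, 78), 3 mm from the centre. Next I shut the fingers and push the small switch's lever from its -x side.

Call:
arm_command(series=[0,-1.2,2.2,0,0,0,-2.3,4.4,0,0,0,-3.4,6.6,0.1,0,0,-4.5,8.9,0.2,0,0,-5.5,11.1,0.4,0])

```text
clock: 75.33
eef_pos: [557.3, 201.7, 199.1]
tool_rot: [-3.121, -0.005, -2.967]
force: [0.1, -0.1, 0.1]
width: 0.1
gripper_force: 0.0
```

Call:
arm_command(series=[0,-0.8,2.2,0,0,0,-1.6,4.4,0,0,0,-2.4,6.7,0,0,0,-3,9,0,0,0,-3.3,9.9,0,0])

```text
clock: 75.75
eef_pos: [571.5, 308.0, 196.2]
tool_rot: [-3.123, -0.006, -2.962]
force: [0.0, 0.7, -1.1]
width: 0.1
gripper_force: 0.0
```

```bash
python3 - <<'E'
from h import *
plan([(574,304,100,0),(574,304,68,0),(600,304,68,0),(664,305,68,0)])
p,d,m=grab('wrist'); W=pts(d,m);H=hsv(p)
q=((H[...,0]<8)|(H[...,0]>172))&(H[...,1]>120)&(W[...,2]>40)&(d>0)&(W[...,0]>540); comps(q,W,100)
bar()
E
```

```text
q [-0.85  0.73  0.53  1.55 -0.4   0.98  1.55] at [571.5 308.  196.2] [-3.123 -0.006 -2.962]
[574, 304, 100] shift [-0.23 -0.26  9.62] n 9.6 roll 0
[574, 304, 68] shift [-0.02  0.06  3.2 ] n 3.2 roll 0
[600, 304, 68] shift [-2.56 -0.46 -0.01] n 2.6 roll 0
[664, 305, 68] shift [-6.32 -1.04 -0.02] n 6.4 roll 0
px 13 169 2530 rect [579.3  90. ] [77.4 15.7] 9.0 z [74.  85.8 90.9]
px 260 258 138 rect [620.1 301.7] [19.1  6.4] -62.1 z [78.1 84.2 89.3]
bar [518.9  77.5] [191.6   9.4] 10.3
```

Call:
arm_command(series=[0,0,0,2.5,0,0,-0.1,-0.1,5,0,0,-0.2,-0.2,7.5,0,0,-0.2,-0.2,9.6,0,0,-0.2,-0.2,9.6,0])

```text
clock: 76.27
eef_pos: [572.2, 295.8, 98.1]
tool_rot: [-3.117, -0.012, -2.97]
force: [-0.7, -0.3, 0.5]
width: 0.0
gripper_force: 0.0
```

Call:
arm_command(series=[0,0,0,1,0,0,0,0,2,0,0,0,0,3.2,0,0,0,0,3.2,0,0,0,0,3.2,0])

```text
clock: 76.68
eef_pos: [574.9, 299.2, 70.3]
tool_rot: [-3.121, -0.004, -2.967]
force: [-0.0, -1.1, 1.0]
width: 0.3
gripper_force: 0.0
```

```bash
python3 - <<'E'
from h import *
plan([(600,304,68,0),(662,305,68,0)])
E
```

```text
q [-0.79  0.87  0.45  1.64 -0.48  0.75  1.63] at [574.9 299.2  70.3] [-3.121 -0.004 -2.967]
[600, 304, 68] shift [-2.55  0.04  0.21] n 2.6 roll 0
[662, 305, 68] shift [-6.12 -0.98 -0.01] n 6.2 roll 0
```

Call:
arm_command(series=[0,-0.6,0.2,0.1,0,0,-1.3,0.1,0.2,0,0,-1.9,0.1,0.2,0,0,-2.5,0.1,0.2,0,0,-2.5,0.1,0.2,0])

```text
clock: 77.1
eef_pos: [601.6, 304.8, 68.9]
tool_rot: [-3.121, -0.001, -2.967]
force: [0.7, 0.4, 0.1]
width: 0.1
gripper_force: 0.0
```

Call:
arm_command(series=[0,-0.7,-0.1,0,0,0,-1.4,-0.2,0,0,0,-2.1,-0.3,0,0,0,-2.8,-0.4,0,0,0,-3.5,-0.6,0,0])

```text
clock: 77.52
eef_pos: [636.1, 305.1, 68.5]
tool_rot: [-3.122, -0.003, -2.967]
force: [-1.2, 0.1, -0.5]
width: 0.1
gripper_force: 0.6
```

Call:
arm_command(series=[0,-0.6,-0.1,0,0,0,-1.2,-0.2,0,0,0,-1.8,-0.3,0,0,0,-2.3,-0.4,0,0,0,-2.7,-0.4,0,0])

```text
clock: 77.93
eef_pos: [655.9, 305.0, 67.7]
tool_rot: [-3.122, -0.02, -2.967]
force: [-23.3, -3.9, 15.9]
width: 0.1
gripper_force: 11.9
```

```bash
python3 - <<'E'
from h import *
tilt()
p,d,m=grab('top'); W=pts(d,m);H=hsv(p)
q=((H[...,0]<8)|(H[...,0]>172))&(H[...,1]>120)&(W[...,2]>40)&(d>0)&(W[...,0]>590)&(W[...,0]<720)&(W[...,1]>250); comps(q,W,5)
p,d,m=grab('side'); save('s9.png',cv2.resize(p[170:290,70:260],None,fx=3,fy=3))
E
```

```text
q [-0.71  0.97  0.46  1.38 -0.46  0.91  1.61] at [655.9 305.   67.7] [-3.122 -0.02  -2.967] tilt deg 1.59 toward az -126.0 t 77.9333 F 28.5
px 179 138 11 rect [681.3 280.7] [20.   3.1] 30.9 z [274.5 315.  344.1]
```

View pics/s9.png

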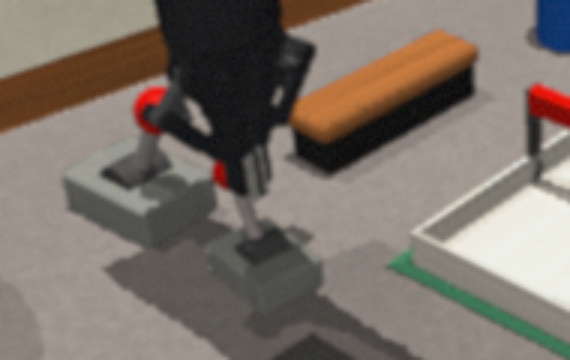

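The lever now leans fully over to +x against its stop (23 N). I back off and verify everything.

Call:
arm_command(series=[0,1,0.2,0,0,0,2.5,0.4,0,0,0,4.5,0.8,0,0,0,6.5,1,0,0,0,7,1,-2,0])

```text
clock: 78.45
eef_pos: [586.3, 303.4, 85.0]
tool_rot: [-3.12, -0.013, -2.966]
force: [-1.1, 1.1, -0.5]
width: 0.3
gripper_force: 0.0
```

Call:
arm_command(series=[0,1,0,-3.5,0,0,2,0,-7,0,0,4,0,-11,0,0,7,0,-14,0,0,10,0,-16,0])

```text
clock: 78.87
eef_pos: [495.4, 289.6, 252.0]
tool_rot: [-3.122, 0.003, -2.968]
force: [0.4, 0.2, 0.7]
width: -0.1
gripper_force: 0.0
```

Call:
arm_command(series=[0,2,0,-2,0,0,5,0,-4,0,0,8,0,-6,0,0,10,0,-6,0,0,10,0,-6,0])

```text
clock: 79.28
eef_pos: [392.2, 273.5, 310.7]
tool_rot: [-3.124, -0.004, -2.965]
force: [-0.6, 0.1, -1.4]
width: -0.2
gripper_force: 0.0
```

```bash
python3 - <<'E'
from h import *
tilt(); bar()
p,d,m=grab('top'); W=pts(d,m);H=hsv(p)
q=((H[...,0]<8)|(H[...,0]>172))&(H[...,1]>120)&(W[...,2]>40)&(d>0)&(W[...,0]>590)&(W[...,0]<730)&(W[...,1]>250)&(W[...,2]<110); comps(q,W,5)
backs('top',25,125,40,(330,640,-420,-130)); save('t9.png',p)
E
```

```text
q [-1.16  0.35  0.66  1.87 -0.23  1.01  1.34] at [392.2 273.5 310.7] [-3.124 -0.004 -2.965] tilt deg 1.01 toward az -93.0 t 79.2833 F 1.6
bar [518.9  77.5] [191.6   9.4] 10.3
px 189 163 62 rect [679.2 305.3] [23.2 21.7] 6.0 z [79.1 84.4 89.2]
px 393 244 2827 rect [ 465.  -251.3] [195.5 179.3] -40.2 z [30.1 43.3 59. ]
```

View pics/t9.png

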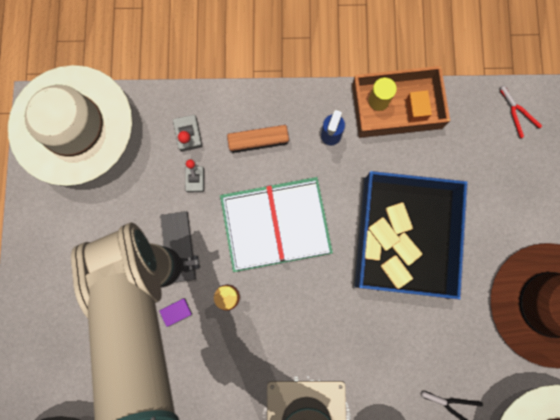

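The top view shows five backs in the tub at (400,218), (383,234), (372,247), (407,248) and (396,272). The tray is centred on its mat with its bar at (275,223), and the lever ball is at x = 679, fully on. The bystanders are unmoved, so I hand in.

```bash
python3 -c "
from h import *
print(workorder.finish_job())"
```

```text
the job is handed in; nothing more can be done
None
```

The job is handed in at about 79 s of the 210 s: all five brush backs are in the tub, the empty tray is back on its mat within about 5 mm of centre, the switch is fully on, and the bystanders look unmoved in the last top view; the judge returned no verdict.

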